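Reload the stockroom label printer

TASK

Reload the label printer: stand every ink tank on the bench fully down in the pocket marked with its colour and then swing the green-handled latch fully shut over them; snap the label roll's sprung spindle into the roll holder, brass pin in the open-topped cup and black stub in the round cup; and drop the empty cardboard core in the black waste bin. Leave the filters, clamps, red carton and coupling where they are.

Things in the scene. Friction and masses are not known exactly. Their poses are not given: they have to be found in the camera images.
- tank_black: Ink tank, black: an upright dark grey block with black cap band on top and a black patch on its sides; 46 mm long (x) by 28 mm (y) by 62 mm tall; origin at the centre of its underside, z up. Symmetric: either way round fits. Loose, about 140 g, mostly in its 12 mm steel base, so it does not topple easily. May be absent (None).
- pocket_black (a point): Centre of the floor of the pocket for the black tank in the ink bay, marked by a black patch on the block's front rim. Pocket opening 50 mm (x) by 32 mm (y), 28 mm deep with a 3 mm chamfered mouth; axes those of bay. A seated tank has its origin here and stands 34 mm out of the pocket.
- tank_blue: Ink tank, blue: an upright dark grey block with blue cap band on top and a blue patch on its sides; 46 mm long (x) by 28 mm (y) by 62 mm tall; origin at the centre of its underside, z up. Symmetric: either way round fits. Loose, about 140 g, mostly in its 12 mm steel base, so it does not topple easily. May be absent (None).
- pocket_blue (a point): Centre of the floor of the pocket for the blue tank in the ink bay, marked by a blue patch on the block's front rim. Pocket opening 50 mm (x) by 32 mm (y), 28 mm deep with a 3 mm chamfered mouth; axes those of bay. A seated tank has its origin here and stands 34 mm out of the pocket.
- tank_red: Ink tank, red: an upright dark grey block with red cap band on top and a red patch on its sides; 46 mm long (x) by 28 mm (y) by 62 mm tall; origin at the centre of its underside, z up. Symmetric: either way round fits. Loose, about 140 g, mostly in its 12 mm steel base, so it does not topple easily. May be absent (None).
- pocket_red (a point): Centre of the floor of the pocket for the red tank in the ink bay, marked by a red patch on the block's front rim. Pocket opening 50 mm (x) by 32 mm (y), 28 mm deep with a 3 mm chamfered mouth; axes those of bay. A seated tank has its origin here and stands 34 mm out of the pocket.
- tank_yellow: Ink tank, yellow: an upright dark grey block with yellow cap band on top and a yellow patch on its sides; 46 mm long (x) by 28 mm (y) by 62 mm tall; origin at the centre of its underside, z up. Symmetric: either way round fits. Loose, about 140 g, mostly in its 12 mm steel base, so it does not topple easily. May be absent (None).
- pocket_yellow (a point): Centre of the floor of the pocket for the yellow tank in the ink bay, marked by a yellow patch on the block's front rim. Pocket opening 50 mm (x) by 32 mm (y), 28 mm deep with a 3 mm chamfered mouth; axes those of bay. A seated tank has its origin here and stands 34 mm out of the pocket.
- bay: Ink bay of the label printer, fixed: grey block 100 (x) by 190 (y) by 40 mm high, four pockets in a row along y, 42 mm apart, at x = 0; from -y to +y: black, blue, red, yellow. Behind it (x 85 to 130 mm) a white housing 70 mm high. Latch hinge axis: along y through x = 105 mm, z = 81 mm. Origin at the centre of the block's underside; x points from the front to the hinge.
- latch (a joint): Steel latch frame 185 mm wide, rad: 0 = shut, level, its cross bar 2 mm over the tops of seated tanks (a tank not down blocks it); grows as it swings up and back about the bay's y; starts open, 1.5 to 1.75. At t the handle lies at (-cos t, 0, sin t) from the hinge, bay axes. Friction 0.15 N m holds it where it is left; 120 g.
- latch_handle (a point): On the latch's lime green handle plate (40 mm wide, 9 mm thick, from 115 to 165 mm from the hinge axis): the point 150 mm from the hinge axis, mid width, on the outer face (the top face when shut; facing back, away from the tanks, when open). x points from the tip to the hinge, y along the hinge, z is the outward normal of that face.
- roll: Label roll on its sprung spindle: white, red stripes, 56 mm diameter, 70 mm wide, axis along its y; origin at its centre. Black fixed stub (12 mm diameter) juts 27 mm at +y; brass sprung pin (12 mm diameter) 32 mm at -y, goes in up to 22 mm (2 N at first, 7.5 N fully in). 240 g, loose, axis 34 mm above the bench in a flat cardboard cradle (75 by 85 mm, 6 mm thick, with two strips 5 mm higher).
- stub_tip (a point): Centre of the end face of the roll's black fixed stub, 62 mm from the roll's centre; axes those of roll.
- pin_tip (a point): Centre of the end face of the roll's brass sprung pin, 67 mm from the roll's centre when free (62 mm when seated); axes those of roll.
- open_cup (a point): Pin's seat in the fixed roll holder (base 90 x, 190 y, 8 mm thick), 50 mm up, on the inner face of its tall upright (56 mm wide, 94 mm high). Blue open-topped U channel from there: 16 mm wide between ribs 10 mm deep, flared from 68 mm height up, floor 7 mm below this point. Holder's axes: z up, y to the round cup 124 mm away, along the seated spindle.
- round_cup (a point): Stub's seat: centre of the bottom of the holder's blue round blind cup, 50 mm up; 10 mm deep, inner diameter 17 mm at the bottom, 20 mm at the mouth, which faces the open cup (-y of these holder axes). Cup's top 65 mm above the bench. With the pin against the open cup's back wall, the stub clears the mouth once the pin is pushed in over 15 mm, and then springs in (pin 5 mm in when seated).
- core: Empty cardboard core tube standing on end: 40 mm outer diameter, 32 mm inner, 60 mm tall, 30 g, loose; origin at the centre of its underside.
- bin: Black open waste bin, fixed: 120 by 120 mm, 70 mm high, walls 4 mm; origin at the centre of its underside.
- filter_a: White cylindrical spin-on filter, 90 mm diameter, 110 mm tall, loose bystander; origin at the centre of its underside.
- filter_b: White cylindrical spin-on filter, 76 mm diameter, 90 mm tall, loose bystander; origin at the centre of its underside.
- clamp_a: Steel hose-clamp ring lying flat, 40 mm diameter, 12 mm high, loose bystander; origin at the centre of its underside.
- clamp_b: Steel hose-clamp ring lying flat, 40 mm diameter, 12 mm high, loose bystander; origin at the centre of its underside.
- red_box: Flat red carton 110 x 70 x 30 mm, loose bystander; origin at the centre of its underside.
- coupling: Brass hose coupling standing on end, 44 mm diameter, 55 mm tall, loose bystander; origin at the centre of its underside.

How it is judged:
By the outcome, as a careful person would: the job done as asked, in the order asked, and still so for the second after the job is handed in, with the robot touching nothing.
Of tank_black, tank_blue, tank_red, tank_yellow only 2 to 4 are there at a start; the rules pass over those that are not, and their reading is None.
At some moment in a run one of tank_black, tank_blue, tank_red, tank_yellow may be knocked a few centimetres aside while the robot is not near it.
It also fails if it takes over 210 s, if anything falls off the work surface, if the arm or the gripper's body presses on something with over 40 N, if the wrist force passes 120 N, or if a joint passes its speed limit or range.

ROBOT

A 6-joint arm with a two-finger parallel gripper is mounted at the origin on the work surface. World frame = base frame: x ahead of the robot, y to its left, z up, the work surface at z = 0. Lengths are in m, angles in rad, forces in N, time in s.
With the tool pointing down it reaches from about 0.35 to 0.775 m from the base axis. Payload 7.3 kg.
Tool frame: the origin (TCP) lies on the front face of the gripper's body, between the roots of the fingers; the fingertips stand 66 mm ahead of it and the grasp point (between the pads) lies 47 mm ahead of it; z points along the fingers, y is the direction in which the jaws open and shut (so a half turn about z gives the same grasp; the last joint's range is limited). The gripper opens to 92 mm and grips with 3 to 60 N. Pads are 19 mm wide; open, the fingers measure 130 mm over their backs; the gripper's body (75 mm by 190 mm) begins 47 mm behind the grasp point.
Start: joints at [-0.146, 0.342, 1.524, -0, 1.275, -0.146], TCP at [0.525, 0, 0.292] pointing down, gripper open.
Joint ranges: [-2.53, 2.53], [-0.77, 2.02], [0.04, 2.7], [-1, 4.14], [0.28, 2.66], [-3.11, 3.11]. Speed limits (rad/s): [2.57, 2.57, 3.14, 3.14, 3.14, 3.14].

INTERFACE

Orientations are given as [roll, pitch, yaw] about the fixed x, y, z axes, in that order (R = Rz(yaw) Ry(pitch) Rx(roll)).
In Python, from cell import observe, read_camera, hand_in, search_frame, tip_of gives the robot as it stands. The module is installed in compiled form; this text tells all that it offers.
- The arm moves only by the tool apply_moves, never from a script. Its argument "motion" is a list of rows, each an object with "offset": the shift along the tool's x, y, z in mm, a list of three; "rotation": the turn, a rotation vector about the tool's x, y, z in rad, a list of three. In form: [{"offset": [x, y, z], "rotation": [rx, ry, rz]}, ...]. A call has 1 to 12 rows; each row shifts and turns the pose as measured when the row begins, along the tool's axes as they then stand; what a row does not reach is not made up. A row lasts 1/12 s, in which the tool goes at most 41.7 mm and 7.16 degrees, less where a joint would pass 70% of its speed; a pose out of reach is approached as far as the arm can. A call with a gripper value outside its range is refused whole. "grip" is the closure, from 0 (fully open) to 1 (shut), set as the call begins (left out, the last holds). The fingers move at their own pace and stop on an object; "grip_force" is the grip in N (left out, the last holds). Time passes only in rows, so rows that do not move let the fingers close. It gives the time, the measured TCP pose, the force and the opening at its end, in the units of the state.
- observe(): the state, without advancing time (a new reading comes with each control period).
- read_camera(name): name is "scene" or "side" or "wrist"; returns a dict with "img" (480x640x3 uint8, red, green, blue), "camera_matrix" (3x3 intrinsics, pixels), "R" (3x3) and "t" (3): a world point X has camera coordinates R X + t; the wrist camera has in their place "tool_from_camera" (4x4, takes a point from camera to tool coordinates, whose origin is the TCP and whose axes are the flange's). Camera axes: x right, y down, z forward; pixel columns grow to the right and rows downward; lengths in m; the calibration is good to about 2 mm. A picture is of the moment at which its call begins: read the wrist's pose just before it. There is no depth.
- hand_in(): hands the job in, once; it reports no verdict.
Trained networks look in a picture, given as the dict that the camera call returned (one of the last four; its "shot" number tells which), for a name from the list of things; names that differ only in an ending like _2 or _b are one class to them, and where a whole thing is asked for, a point or a joint stands for the part that bears it (a point fixed in the world has none). Each returns a list of dicts, best first, with "score" (0 to 1); they miss things now and then, are a little off and sometimes report something else, mostly with a low value. They report only what shows in the picture. A call takes as long as a camera call.
- search_frame(query, picture): "location" ([x, y, z] in m, in world coordinates, good to about 4 mm: the middle of the surface that is visible of it).
- tip_of(query, picture): "location" ([x, y, z] in m, in world coordinates, good to about 4 mm: a listed point, or the origin of a listed thing).
The state is a dict: "time": time; "qpos": joint angles; "qvel": joint speeds; "joint_efforts": joint torques, N m; "tool_pos": TCP position; "tool_rot": TCP orientation; "contact_force": force on the tool from outside, world axes, zero at the start; "torque": the same for the moment, N m; "opening": finger opening in m.
Only numpy, scipy, OpenCV 4.12 (cv2) and the standard library are available. Lean on these libraries where they do the work, as an engineer would, in place of code of your own. Each camera call takes 0.05 s, during which the arm holds its last target.

## Working session

There is one attempt and no reset: what is moved stays moved. The work goes in short steps, Python scripts to look and compute and a tool call to move; the robot and the scene stay as the last step left them, time stands still between calls to the robot, and variables do not carry over. Pictures are saved under pics/ and viewed, and the job is handed in when it is done.

Besides the shell and the picture viewer there is one more tool, called after ">>>" as name([rows], argument=value, ...), one row to a line, values as JSON. apply_moves: Moves the arm, as the interface text tells. Its arguments: {"type":"object","properties":{"motion":{"type":"array"},"grip":{"type":"number"},"grip_force":{"type":"number"}},"required":["motion"]}

```bash
mkdir -p pics
cat > h.py <<'E'
import numpy as np, cv2
from cell import observe, read_camera, hand_in, search_frame, tip_of
from scipy.spatial.transform import Rotation as Ro
def save(p,n): cv2.imwrite(f'pics/{n}.png',cv2.cvtColor(p['img'],cv2.COLOR_RGB2BGR))
E
python3 - <<'E'
from h import *
o=observe()
for k,v in o.items(): print(k,np.round(v,3))
for n in ['scene','side','wrist']:
    p=read_camera(n); save(p,n+'0'); print(n,p['shot'],p['img'].shape)
    if n!='wrist': print(np.round(-p['R'].T@p['t'],3))
    else: print(p['tool_from_camera'].round(3),p['camera_matrix'])
E
```

```text
time 0.0
qpos [-0.146  0.343  1.525 -0.     1.275 -0.146]
qvel [-0.001 -0.002 -0.001  0.001  0.001  0.   ]
joint_efforts [ 1.0000e-03 -4.3125e+01 -2.4422e+01  7.2000e-02  5.6000e-02 -0.0000e+00]
tool_pos [0.525 0.    0.292]
tool_rot [-3.14  -0.     1.571]
contact_force [-0.06  -0.451 -1.065]
torque [-0.007 -0.067 -0.023]
opening 0.092
scene 1 (480, 640, 3)
[ 1.383 -0.541  0.686]
side 2 (480, 640, 3)
[ 0.016 -0.732  0.623]
wrist 3 (480, 640, 3)
[[-0.    -0.968 -0.25   0.067]
 [ 1.    -0.    -0.    -0.   ]
 [ 0.    -0.25   0.968 -0.093]
 [ 0.     0.     0.     1.   ]] [[351.75762796   0.         317.83085006]
 [  0.         351.75762796 243.81099283]
 [  0.           0.           1.        ]]
```

View pics/scene0.png

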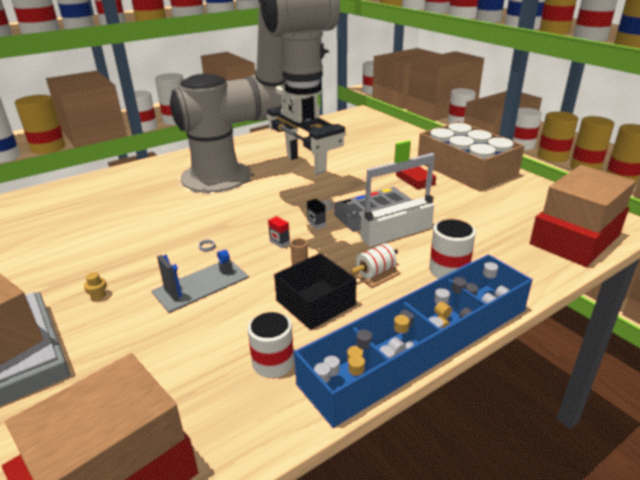

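View pics/side0.png

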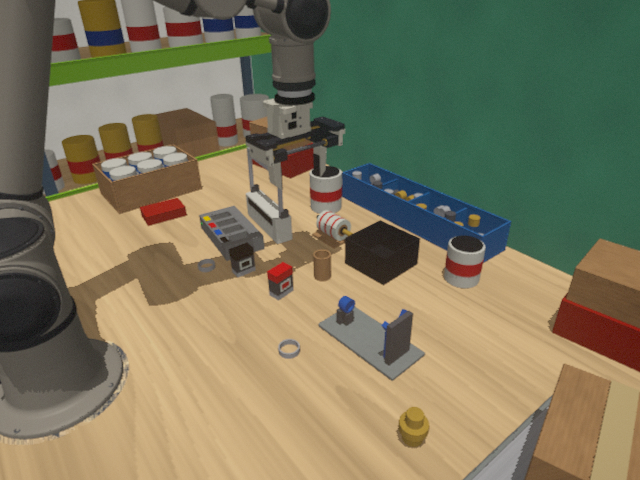

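View pics/wrist0.png

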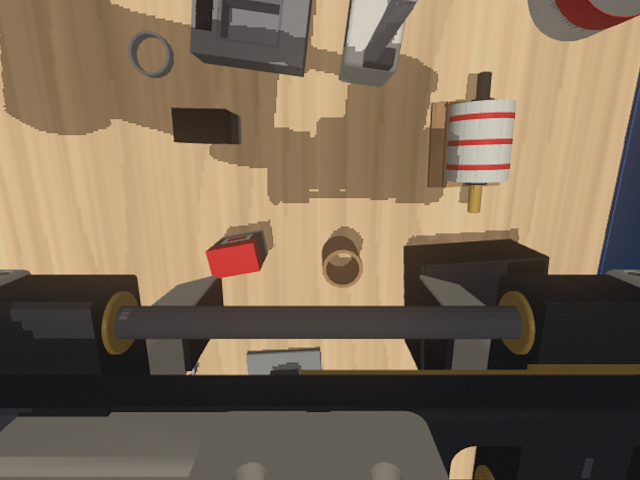

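The scene shows the bay at about (385,205), the black tank (316,210), the red tank (278,230), the core (300,250), the bin (315,290), the roll (377,262) and the holder (200,280). No blue or yellow tank shows in these three views.

Run:
```python
from h import *
P={n:read_camera(n) for n in ['scene','side','wrist']}
for q in ['tank_black','tank_blue','tank_red','tank_yellow','pocket_black','pocket_blue','pocket_red','pocket_yellow','bay','latch','latch_handle','roll','stub_tip','pin_tip','open_cup','round_cup','core','bin','filter_a','filter_b','clamp_a','red_box','coupling']:
    for n,p in P.items():
        s=[]
        for f,nm in ((tip_of,'T'),(search_frame,'S')):
            try:
                for r in f(q,p)[:2]:
                    s.append(nm+str(np.round(r['location'],3).tolist())+f"{r['score']:.2f} "+' '.join(f'{k}={v}' for k,v in r.items() if k not in('location','score')))
            except Exception as e: s.append(nm+'err '+str(e)[:50])
        print(q,n,*s)
print(observe()['time'])
```

```text
tank_black scene T[0.428, 0.09, 0.001]0.60  T[0.464, 0.176, 0.016]0.59  S[0.438, 0.08, 0.042]0.68 
tank_black side T[0.42, 0.092, -0.006]0.85  S[0.415, 0.075, 0.035]0.63 
tank_black wrist T[0.425, 0.092, 0.001]0.76  T[0.545, -0.042, 0.001]0.20  S[0.427, 0.092, 0.066]0.81 
tank_blue scene S[0.584, 0.215, 0.052]0.34 
tank_blue side T[0.469, 0.242, -0.002]0.63 
tank_blue wrist T[0.686, -0.092, -0.001]0.45  S[0.481, -0.176, 0.007]0.40  S[0.43, 0.091, 0.063]0.19 
tank_red scene T[0.443, -0.038, 0.0]0.75  T[0.389, 0.469, -0.001]0.20  S[0.453, -0.044, 0.038]0.82  S[0.681, -0.091, 0.041]0.53 
tank_red side T[0.441, -0.032, -0.006]0.97  S[0.433, -0.047, 0.036]0.77  S[0.667, 0.058, 0.045]0.29 
tank_red wrist T[0.443, -0.03, -0.001]0.65  S[0.447, -0.026, 0.065]0.79 
tank_yellow scene T[0.673, 0.141, 0.033]0.74  S[0.581, 0.217, 0.049]0.46  S[0.694, 0.06, 0.046]0.35 
tank_yellow side T[0.681, 0.01, 0.038]0.53  S[0.542, -0.051, 0.041]0.67 
tank_yellow wrist
pocket_black scene S[0.579, 0.212, 0.05]0.66 
pocket_black side T[0.461, 0.174, 0.014]0.56  T[0.68, 0.009, 0.034]0.27  S[0.382, 0.442, 0.028]0
[... 3974 characters left out ...]
6, 0.167, 0.012]0.64  S[0.359, -0.19, 0.011]0.47 
clamp_a side T[0.359, -0.189, -0.003]0.65  T[0.364, 0.161, 0.002]0.46  S[0.358, -0.193, 0.004]0.53  S[0.363, 0.158, 0.01]0.50 
clamp_a wrist T[0.364, 0.157, -0.001]0.72  T[0.354, -0.189, -0.003]0.35  S[0.364, 0.156, 0.014]0.79  S[0.499, 0.16, 0.039]0.65 
red_box scene T[0.388, 0.471, 0.001]0.97  S[0.408, 0.445, 0.028]0.93 
red_box side T[0.389, 0.473, 0.002]0.64  S[0.386, 0.442, 0.03]0.92 
red_box wrist T[0.682, 0.005, 0.036]0.56 
coupling scene T[0.393, -0.448, 0.0]0.83  T[0.461, 0.176, 0.013]0.19  S[0.407, -0.45, 0.037]0.81 
coupling side T[0.398, -0.454, 0.0]0.81  S[0.387, -0.463, 0.038]0.69 
coupling wrist S[0.568, 0.135, 0.156]0.22 
7.05
```

>>> apply_moves([
  {"offset":[30,20,-8],"rotation":[0,0,-0.12]},
  {"offset":[0,10,0],"rotation":[0,0,-0.12]},
  {"offset":[0,0,0],"rotation":[0,0,-0.12]},
  {"offset":[0,0,0],"rotation":[0,0,-0.12]},
  {"offset":[0,0,0],"rotation":[0,0,-0.12]},
  {"offset":[0,0,0],"rotation":[0,0,-0.12]},
  {"offset":[0,0,0],"rotation":[0,0,-0.12]},
  {"offset":[0,0,0],"rotation":[0,0,-0.12]},
  {"offset":[0,0,0],"rotation":[0,0,-0.12]},
  {"offset":[0,0,0],"rotation":[0,0,-0.12]},
  {"offset":[0,0,0],"rotation":[0,0,-0.12]},
  {"offset":[0,0,0],"rotation":[0,0,-0.12]},
])

```text
time: 8.05
tool_pos: [0.5562, 0.0329, 0.2997]
tool_rot: [3.142, -0.002, 3.062]
contact_force: [-0.2, -0.3, -0.2]
opening: 0.0916
```

```bash
cat >> h.py <<'E'
def wcam(p,o):
    T=np.eye(4); T[:3,:3]=Ro.from_euler('xyz',o['tool_rot']).as_matrix(); T[:3,3]=o['tool_pos']
    return T@p['tool_from_camera']
def ray(p,M,uv,z):
    K=p['camera_matrix']; d=M[:3,:3]@np.linalg.solve(K,[uv[0],uv[1],1.]); c=M[:3,3]
    return c+d*(z-c[2])/d[2]
def proj(p,M,X):
    c=M[:3,:3].T@(np.asarray(X)-M[:3,3]); q=p['camera_matrix']@c; return q[:2]/q[2]
def shot(name):
    o=observe(); p=read_camera('wrist'); save(p,name)
    import pickle; pickle.dump((p,o),open(f'pics/{name}.pkl','wb'))
    return p,o,wcam(p,o)
def load(name):
    import pickle; p,o=pickle.load(open(f'pics/{name}.pkl','rb')); return p,o,wcam(p,o)
E
python3 - <<'E'
from h import *
p,o,M=shot('w1'); print(o['tool_pos'].round(4) if hasattr(o['tool_pos'],'round') else o['tool_pos'],np.round(o['tool_rot'],4),o['time'])
E
```

```text
[0.5562 0.0329 0.2997] [ 3.1416e+00 -1.6000e-03  3.0622e+00] 8.05
```

View pics/w1.png

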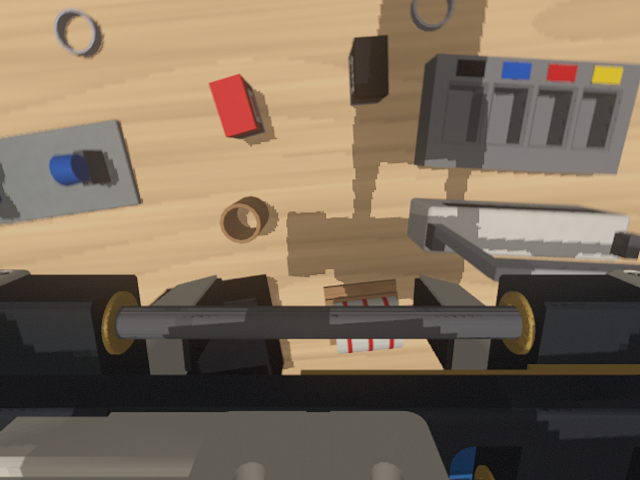

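The wrist view shows the red tank at (235,105), the black tank at (370,68), all four pockets empty at (465–600,115), and the rim patches black, blue, red and yellow left to right. I'll measure the corners next.

Run:
```python
from h import *
p,o,M=load('w1'); im=cv2.cvtColor(p['img'],cv2.COLOR_RGB2BGR)
hsv=cv2.cvtColor(im,cv2.COLOR_BGR2HSV)
m=((hsv[...,0]<8)|(hsv[...,0]>172))&(hsv[...,1]>170)&(hsv[...,2]>120)
m=m.astype(np.uint8); m[:,400:]=0;m[200:]=0
n,l,s,c=cv2.connectedComponentsWithStats(m); i=1+np.argmax(s[1:,4])
cn=max(cv2.findContours((l==i).astype(np.uint8),0,1)[0],key=cv2.contourArea); print(cv2.boxPoints(cv2.minAreaRect(cn)).round(1),s[i])
a=cv2.resize(im[20:200,200:400],None,fx=4,fy=4,interpolation=cv2.INTER_CUBIC)[:600]
a=np.clip(a.astype(float)*2,0,255).astype(np.uint8)
cv2.imwrite('pics/c1.png',a)
b=cv2.resize(im[40:190,405:640],None,fx=3.4,fy=3.4,interpolation=cv2.INTER_CUBIC)
cv2.imwrite('pics/c2.png',b)
```

```text
[[209.5  83. ]
 [240.5  73.7]
 [256.8 128.1]
 [225.8 137.4]] [ 210   75   47   62 1810]
```

View pics/c1.png

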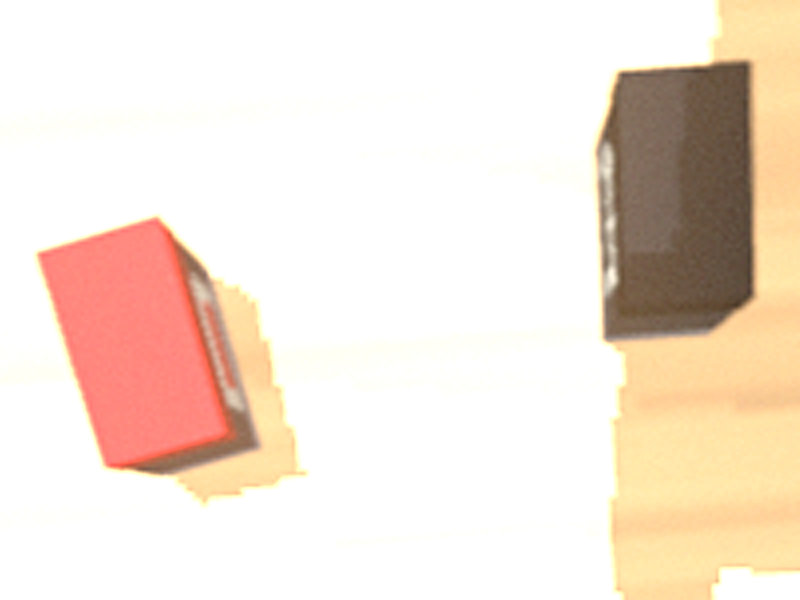

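View pics/c2.png

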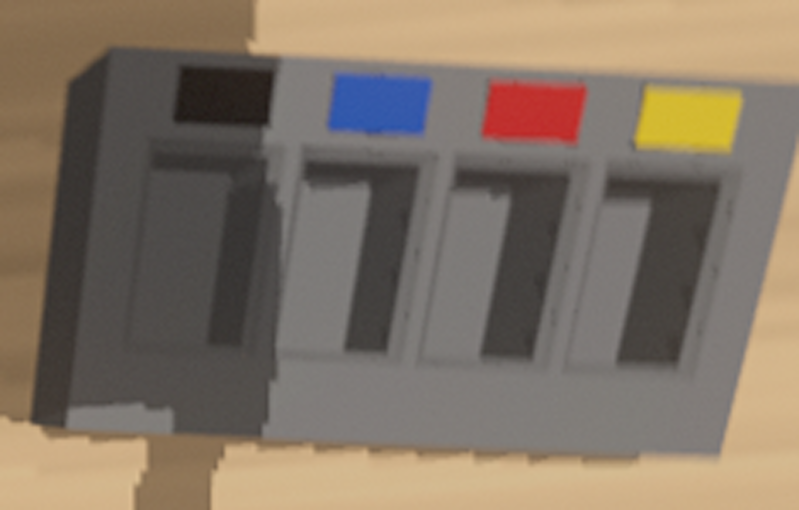

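Run:
```python
from h import *
p,o,M=load('w1')
def quad(name,pts,off,s,z):
    W=np.array([ray(p,M,((x+.5)/s-.5+off[0],(y+.5)/s-.5+off[1]),z)[:2] for x,y in pts])
    e=np.diff(np.vstack([W,W[:1]]),axis=0)
    long_=(W[2]-W[1]+W[3]-W[0])/2   # image down = tool -x
    print(name,'ctr',W.mean(0).round(4),'edges',np.linalg.norm(e,axis=1).round(4),'yaw',np.arctan2(long_[1],long_[0]).round(4))
    return W
quad('red',[(40,255),(157,218),(230,435),(108,465)],(200,20),4,.062)
quad('black',[(620,73),(750,62),(754,295),(630,301)],(200,20),4,.062)
for n,q in dict(black=[(150,142),(283,150),(258,350),(128,345)],blue=[(300,146),(440,152),(408,358),(278,352)],red=[(455,150),(588,160),(553,368),(418,362)],yellow=[(607,158),(740,168),(692,375),(565,370)]).items():
    quad('pk'+n,q,(405,40),3.4,.040)
P=np.array([ray(p,M,((x+.5)/3.4-.5+405,(y+.5)/3.4-.5+40),.04)[:2] for x,y in [(224,96),(381,104),(533,113),(690,119)]]);print(P.round(4),np.arctan2(-(P[3]-P[0])[0],(P[3]-P[0])[1]),np.linalg.norm(P[3]-P[0]))
```

```text
red ctr [ 0.4427 -0.0332] edges [0.0269 0.0467 0.0285 0.0453] yaw 0.2049
black ctr [0.4201 0.09  ] edges [0.0274 0.0458 0.0271 0.0449] yaw -0.0082
pkblack ctr [0.4631 0.1794] edges [0.0365 0.0524 0.037  0.0531] yaw -0.0995
pkblue ctr [0.4678 0.2216] edges [0.0384 0.0541 0.0372 0.054 ] yaw -0.0831
pkred ctr [0.4732 0.2625] edges [0.0368 0.0548 0.0387 0.0557] yaw -0.0952
pkyellow ctr [0.4785 0.3037] edges [0.037  0.0548 0.0365 0.0559] yaw -0.1102
[[0.4244 0.1837]
 [0.4298 0.2261]
 [0.4353 0.2673]
 [0.4402 0.3098]] -0.12438657262461202 0.12708839385605802
```

```bash
cat > to.py <<'E'
import sys
from h import *
# usage: to.py x y z yaw  -> total tool-frame offset mm (current axes) and rotation vec
x,y,z,yaw=map(float,sys.argv[1:5])
o=observe(); R=Ro.from_euler('xyz',o['tool_rot']).as_matrix()
d=R.T@(np.array([x,y,z])-o['tool_pos'])*1000
Rt=Ro.from_euler('xyz',[np.pi,0,yaw]).as_matrix()
print('off',d.round(1),'rot',Ro.from_matrix(R.T@Rt).as_rotvec().round(3),'pos',np.round(o['tool_pos'],4),'rpy',np.round(o['tool_rot'],3),'F',np.round(o['contact_force'],1),'op',round(o['opening'],4),'t',round(o['time'],2))
E
python3 to.py .420 .090 .200 3.1336
```

```text
off [139.8  47.2  99.9] rot [-0.    -0.002 -0.064] pos [0.5562 0.0329 0.2997] rpy [-3.142e+00 -2.000e-03  3.070e+00] F [-0.3 -0.5 -0.3] op 0.0919 t 8.1
```

>>> apply_moves([
  {"offset":[35,12,25],"rotation":[0,0,-0.064]},
  {"offset":[35,12,25],"rotation":[0,0,0]},
  {"offset":[35,12,25],"rotation":[0,0,0]},
  {"offset":[35,12,25],"rotation":[0,0,0]},
  {"offset":[0,0,0],"rotation":[0,0,0]},
], grip=0.4)

```text
time: 8.52
tool_pos: [0.4191, 0.0818, 0.2003]
tool_rot: [-3.141, -0.001, 3.121]
contact_force: [-1.6, -0.2, -0.3]
opening: 0.0633
```

```bash
python3 to.py .420 .090 .100 3.1336; python3 -c "
from h import *
p,o,M=shot('w2')"
```

```text
off [ -0.8   8.3 100.3] rot [-0.001 -0.001 -0.013] pos [0.4191 0.0818 0.2003] rpy [-3.141e+00 -1.000e-03  3.121e+00] F [-1.6 -0.2 -0.3] op 0.0633 t 8.52
```

View pics/w2.png

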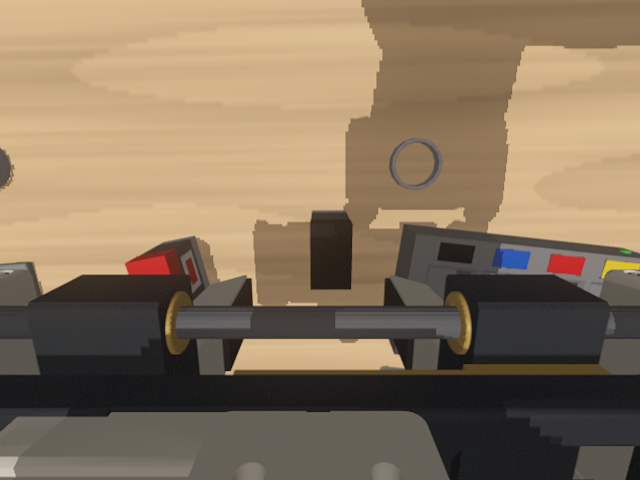

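>>> apply_moves([
  {"offset":[0,8,20],"rotation":[0,0,-0.012]},
  {"offset":[0,0,30],"rotation":[0,0,0]},
  {"offset":[0,0,30],"rotation":[0,0,0]},
  {"offset":[0,0,18],"rotation":[0,0,0]},
  {"offset":[0,0,0],"rotation":[0,0,0]},
], grip=0.4)

```text
time: 8.98
tool_pos: [0.4337, 0.0895, 0.1066]
tool_rot: [-3.141, 0.026, 3.122]
contact_force: [-1.6, 0.8, -0.3]
opening: 0.055
```

```bash
python3 to.py .420 .090 .100 3.1336; python3 -c "
from h import *
p,o,M=shot('w3')"
```

```text
off [13.9  0.2  6.3] rot [-0.001  0.026 -0.011] pos [0.4337 0.0895 0.1066] rpy [-3.141  0.026  3.122] F [-1.6  0.8 -0.3] op 0.055 t 8.98
```

View pics/w3.png

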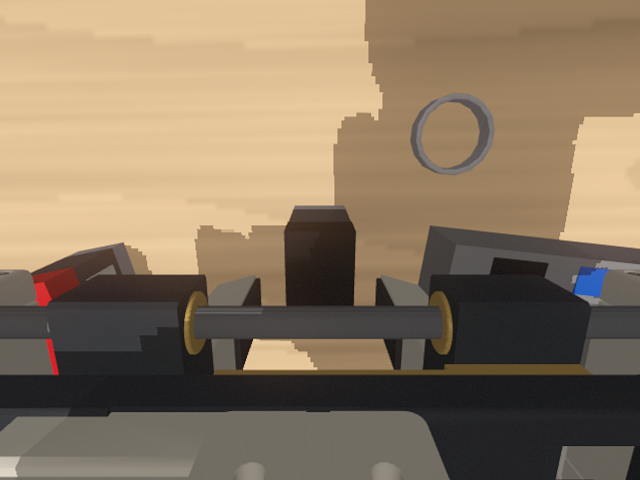

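```bash
python3 -c "
from h import *
o=observe();print(np.round(o['qpos'],3),np.round(o['joint_efforts'],1))"
```

```text
[ 0.031  0.447  1.988 -0.003  0.679 -1.518] [  0.2 -38.1 -13.9  -0.   -0.3   0. ]
```

>>> apply_moves([
  {"offset":[14,0,0],"rotation":[0,0.026,-0.011]},
  {"offset":[0,0,0],"rotation":[0,0,0]},
])

```text
time: 9.2
tool_pos: [0.4214, 0.0896, 0.1093]
tool_rot: [-3.141, 0.002, 3.132]
contact_force: [-0.1, -0.7, -1.3]
opening: 0.055
```

```bash
python3 to.py .420 .090 .100 3.1336
```

```text
off [1.5 0.4 9.3] rot [-0.     0.002 -0.001] pos [0.4214 0.0896 0.1093] rpy [-3.141e+00  2.000e-03  3.132e+00] F [-0.1 -0.7 -1.3] op 0.055 t 9.2
```

>>> apply_moves([
  {"offset":[1,0,9],"rotation":[0,0.002,0]},
  {"offset":[0,0,0],"rotation":[0,0,0]},
  {"offset":[0,0,0],"rotation":[0,0,0]},
])

```text
time: 9.45
tool_pos: [0.4224, 0.0895, 0.1027]
tool_rot: [-3.141, 0.007, 3.131]
contact_force: [0.3, -0.0, 0.3]
opening: 0.055
```

>>> apply_moves([
  {"offset":[0,0,0],"rotation":[0,0,0]},
  {"offset":[0,0,0],"rotation":[0,0,0]},
  {"offset":[0,0,0],"rotation":[0,0,0]},
  {"offset":[0,0,0],"rotation":[0,0,0]},
  {"offset":[0,0,0],"rotation":[0,0,0]},
  {"offset":[0,0,0],"rotation":[0,0,0]},
], grip=1, grip_force=25)

```text
time: 9.95
tool_pos: [0.4232, 0.0896, 0.1039]
tool_rot: [3.142, 0.01, 3.131]
contact_force: [-0.6, 0.5, -0.9]
opening: 0.0278
```

```bash
python3 to.py .420 .090 .200 3.0196; python3 -c "
from h import *
p,o,M=shot('w4')"
```

```text
off [  2.3   0.4 -96.1] rot [0.001 0.01  0.111] pos [0.4232 0.0896 0.1039] rpy [3.142 0.01  3.131] F [-0.6  0.5 -0.9] op 0.0278 t 9.95
```

View pics/w4.png

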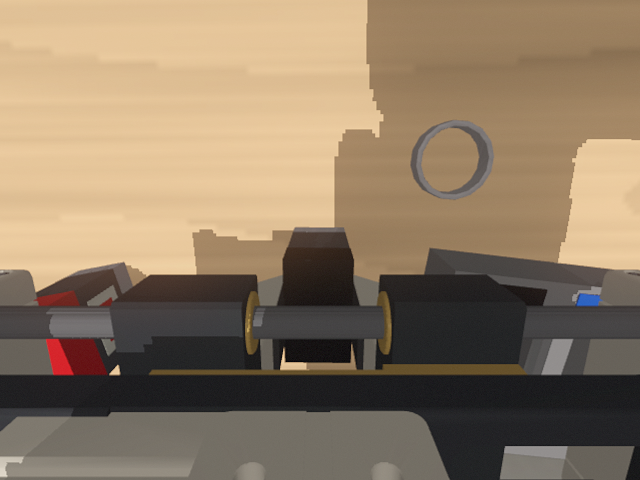

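```bash
python3 -c "
from h import *
p,o,M=load('w4')
im=cv2.cvtColor(p['img'],cv2.COLOR_RGB2BGR)[210:390,240:400]
cv2.imwrite('pics/c4.png',np.clip(cv2.resize(im,None,fx=3.3,fy=3.3,interpolation=2).astype(float)*2.5,0,255))
for r in (246,248,250,360,362,364): print(r,ray(p,M,(319,r),.062).round(4))
print(o['tool_pos'])"
```

```text
246 [0.392  0.0901 0.062 ]
248 [0.3928 0.0901 0.062 ]
250 [0.3936 0.0901 0.062 ]
360 [0.4433 0.0896 0.062 ]
362 [0.4442 0.0896 0.062 ]
364 [0.4452 0.0896 0.062 ]
[0.42322604 0.08958301 0.10394214][ WARN:0@0.371] global loadsave.cpp:1063 imwrite_ Unsupported depth image for selected encoder is fallbacked to CV_8U.
```

View pics/c4.png

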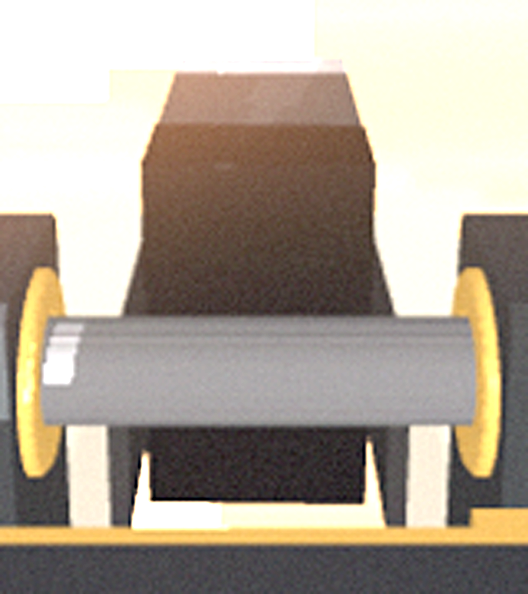

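>>> apply_moves([
  {"offset":[0,0,-35],"rotation":[0,0.01,0.05]},
  {"offset":[0,0,-31],"rotation":[0,0,0.06]},
  {"offset":[0,0,0],"rotation":[0,0,0]},
])

```text
time: 10.25
tool_pos: [0.4215, 0.0895, 0.1696]
tool_rot: [-3.141, -0.009, 3.016]
contact_force: [2.0, 0.4, -1.8]
opening: 0.028
```

```bash
python3 to.py .4657 .1787 .170 3.0196
```

```text
off [-32.7  94.1  -0.7] rot [-0.001 -0.009 -0.004] pos [0.4215 0.0895 0.1696] rpy [-3.141 -0.009  3.016] F [ 2.   0.4 -1.8] op 0.028 t 10.25
```

>>> apply_moves([
  {"offset":[-11,31,0],"rotation":[0,-0.009,-0.004]},
  {"offset":[-11,31,0],"rotation":[0,0,0]},
  {"offset":[-11,31,0],"rotation":[0,0,0]},
  {"offset":[0,0,0],"rotation":[0,0,0]},
  {"offset":[0,0,0],"rotation":[0,0,0]},
])

```text
time: 10.67
tool_pos: [0.4672, 0.1805, 0.169]
tool_rot: [-3.141, 0.003, 3.019]
contact_force: [-0.2, 0.1, -1.3]
opening: 0.0278
```

```bash
python3 to.py .4657 .1787 .160 3.0196; python3 -c "
from h import *
p,o,M=shot('w5')"
```

```text
off [ 1.3 -1.9  9. ] rot [-0.001  0.003 -0.   ] pos [0.4672 0.1805 0.169 ] rpy [-3.141e+00  3.000e-03  3.019e+00] F [-0.2  0.1 -1.3] op 0.0278 t 10.67
```

View pics/w5.png

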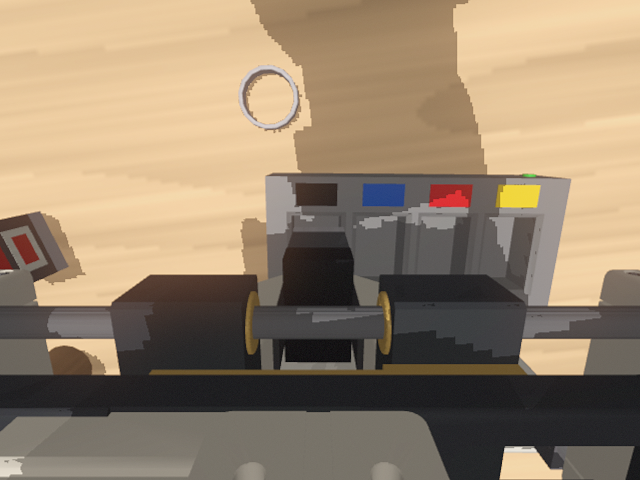

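```bash
python3 -c "
from h import *
p,o,M=load('w5')
im=cv2.cvtColor(p['img'],cv2.COLOR_RGB2HSV).astype(int)
W=[]
for n,c in dict(blue=(384,194),red=(451,196),yellow=(518,196)).items():
    h0=im[c[1]+0,c[0]]
    d=np.abs((im[...,0]-h0[0]+90)%180-90)
    m=((d<8)&(im[...,1]>120)).astype(np.uint8)
    s=m[180:212,c[0]-30:c[0]+30]; ys,xs=np.nonzero(s); b=(xs.min(),xs.max(),ys.min(),ys.max())
    u=(c[0]-30+(b[0]+b[1])/2,180+(b[2]+b[3])/2); w=ray(p,M,u,.04); W.append(w[:2]); print(n,u,b,w.round(4))
W=np.array(W); d=W[2]-W[0]; y=d/np.linalg.norm(d); x=np.array([y[1],-y[0]]); print(np.linalg.norm(d),np.arctan2(-y[0],y[1]))
c=W.mean(0)
print('black pk',c-y*.084+x*.0389,'red pk',c+x*.0389)
for f in ((300,184),(337,184),(336,206),(298,206)): print(ray(p,M,f,.04).round(4))
"
python3 - <<'E'
import cv2
im=cv2.imread('pics/w5.png')[165:310,255:575]
cv2.imwrite('pics/c5.png',cv2.resize(im,None,fx=2.5,fy=2.5,interpolation=2))
E
```

```text
blue (np.float64(383.5), np.float64(194.5)) (np.int64(9), np.int64(50), np.int64(4), np.int64(25)) [0.4309 0.2261 0.04  ]
red (np.float64(450.5), np.float64(195.0)) (np.int64(8), np.int64(51), np.int64(4), np.int64(26)) [0.4364 0.2679 0.04  ]
yellow (np.float64(517.0), np.float64(196.0)) (np.int64(7), np.int64(51), np.int64(5), np.int64(27)) [0.4421 0.3094 0.04  ]
0.08400691263952735 -0.13354632489191146
black pk [0.4638233  0.17937508] red pk [0.47500787 0.26262713]
[0.418  0.1749 0.04  ]
[0.4209 0.1978 0.04  ]
[0.4345 0.1957 0.04  ]
[0.4316 0.1718 0.04  ]
```

View pics/c5.png

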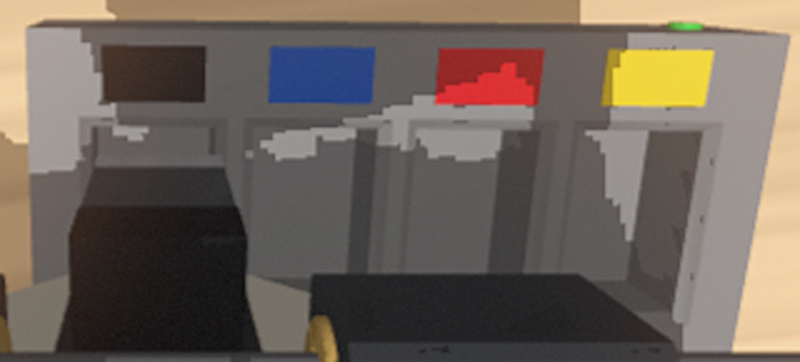

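```bash
python3 -c "
from h import *
p,o,M=load('w5')
for yy in (119,122,125):
  r=ray(p,M,(447,165+yy/2.5),.04); b=ray(p,M,(450.5,195),.04); print((r-b).round(4))
"; python3 to.py .4660 .1790 .160 3.0146
```

```text
[ 0.011  -0.0025  0.    ]
[ 0.0117 -0.0025  0.    ]
[ 0.0125 -0.0026  0.    ]
off [ 1.2 -1.4  9. ] rot [-0.     0.003  0.004] pos [0.4673 0.1803 0.169 ] rpy [-3.141e+00  3.000e-03  3.019e+00] F [ 0.4  0.6 -0.5] op 0.028 t 10.72
```

>>> apply_moves([
  {"offset":[0.7,-1.4,8],"rotation":[0,0.003,0.005]},
  {"offset":[0,0,8],"rotation":[0,0,0]},
  {"offset":[0,0,0],"rotation":[0,0,0]},
])

```text
time: 10.97
tool_pos: [0.4649, 0.1772, 0.1504]
tool_rot: [-3.14, -0.002, 3.013]
contact_force: [-0.6, -0.6, -0.9]
opening: 0.0279
```

```bash
python3 to.py .4666 .1790 .116 3.0136
```

```text
off [-1.6  2.  34.4] rot [-0.001 -0.002 -0.001] pos [0.4649 0.1772 0.1504] rpy [-3.140e+00 -2.000e-03  3.013e+00] F [-0.6 -0.6 -0.9] op 0.0279 t 10.97
```

>>> apply_moves([
  {"offset":[-1.6,2,0],"rotation":[0,-0.002,0]},
  {"offset":[0,0,0],"rotation":[0,0,0]},
])

```text
time: 11.13
tool_pos: [0.4659, 0.1777, 0.1492]
tool_rot: [-3.139, -0.003, 3.011]
contact_force: [0.8, -0.8, -2.1]
opening: 0.0282
```

```bash
python3 to.py .4666 .1790 .116 3.0136
```

```text
off [-0.6  1.5 33.2] rot [-0.003 -0.003 -0.003] pos [0.4659 0.1777 0.1492] rpy [-3.139e+00 -3.000e-03  3.011e+00] F [ 0.8 -0.8 -2.1] op 0.0282 t 11.13
```

>>> apply_moves([
  {"offset":[-0.6,2,0],"rotation":[-0.003,-0.003,-0.003]},
  {"offset":[0,0,8],"rotation":[0,0,0]},
  {"offset":[0,0,0],"rotation":[0,0,0]},
])

```text
time: 11.38
tool_pos: [0.4671, 0.1791, 0.1409]
tool_rot: [3.141, 0.001, 3.013]
contact_force: [-1.9, 0.7, -0.8]
opening: 0.0278
```

```bash
python3 to.py .4666 .1790 .116 3.0136
```

```text
off [ 0.5 -0.2 24.9] rot [ 0.001  0.001 -0.001] pos [0.4671 0.1791 0.1409] rpy [3.141e+00 1.000e-03 3.013e+00] F [-1.9  0.7 -0.8] op 0.0278 t 11.38
```

>>> apply_moves([
  {"offset":[0.5,0,8],"rotation":[0,0,0]},
  {"offset":[0,0,8],"rotation":[0,0,0]},
  {"offset":[0,0,0],"rotation":[0,0,0]},
])

```text
time: 11.63
tool_pos: [0.4667, 0.1793, 0.1235]
tool_rot: [3.14, 0.002, 3.013]
contact_force: [-0.5, -0.7, -1.7]
opening: 0.0279
```

```bash
python3 to.py .4666 .1790 .116 3.0136
```

```text
off [ 0.1 -0.3  7.5] rot [ 0.001  0.002 -0.001] pos [0.4667 0.1793 0.1235] rpy [3.140e+00 2.000e-03 3.013e+00] F [-0.5 -0.7 -1.7] op 0.0279 t 11.63
```

>>> apply_moves([
  {"offset":[0,0,6],"rotation":[0,0,0]},
  {"offset":[0,0,3],"rotation":[0,0,0]},
  {"offset":[0,0,1],"rotation":[0,0,0]},
  {"offset":[0,0,0],"rotation":[0,0,0]},
])

```text
time: 11.97
tool_pos: [0.4671, 0.1796, 0.1154]
tool_rot: [3.14, 0.004, 3.013]
contact_force: [0.2, -0.5, -2.6]
opening: 0.0278
```

```bash
python3 to.py .4666 .1790 .116 3.0136
```

```text
off [ 0.4 -0.7 -0.6] rot [ 0.002  0.004 -0.   ] pos [0.4671 0.1796 0.1154] rpy [3.14  0.004 3.013] F [ 0.2 -0.5 -2.6] op 0.0278 t 11.97
```

>>> apply_moves([
  {"offset":[0,0,0],"rotation":[0,0,0]},
  {"offset":[0,0,0],"rotation":[0,0,0]},
  {"offset":[0,0,0],"rotation":[0,0,0]},
], grip=0.45)

```text
time: 12.22
tool_pos: [0.4674, 0.1798, 0.1152]
tool_rot: [3.139, 0.005, 3.014]
contact_force: [0.6, 0.8, 0.7]
opening: 0.0434
```

>>> apply_moves([
  {"offset":[0,0,-20],"rotation":[0,0,0]},
  {"offset":[0,0,-30],"rotation":[0,0,0]},
  {"offset":[0,0,-30],"rotation":[0,0,0]},
  {"offset":[0,0,0],"rotation":[0,0,0]},
])

```text
time: 12.55
tool_pos: [0.4662, 0.1794, 0.1954]
tool_rot: [3.141, -0.002, 3.013]
contact_force: [1.3, -0.1, -0.2]
opening: 0.0505
```

```bash
python3 to.py .4427 -.0332 .2 3.3465;  python3 -c "
from h import *
p,o,M=shot('w6')"
```

```text
off [  -3.9 -213.8   -4.7] rot [ 0.    -0.001 -0.333] pos [0.4662 0.1794 0.1954] rpy [ 3.141e+00 -2.000e-03  3.013e+00] F [ 1.3 -0.1 -0.2] op 0.0505 t 12.55
```

View pics/w6.png

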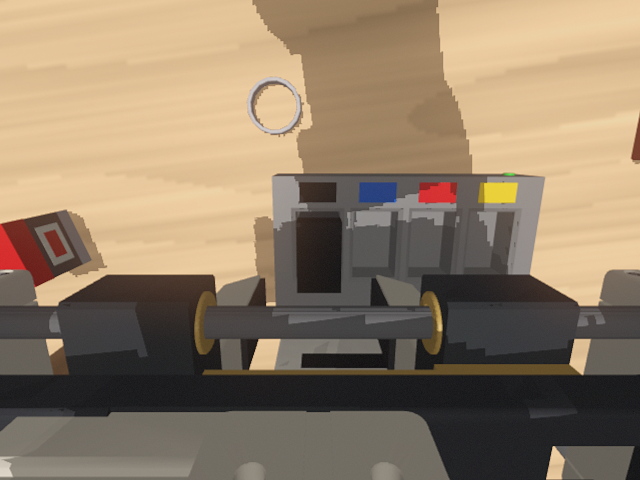

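>>> apply_moves([
  {"offset":[0,-36,0],"rotation":[0,0,0]},
  {"offset":[0,-36,0],"rotation":[0,0,0]},
  {"offset":[0,-36,0],"rotation":[0,0,0]},
  {"offset":[0,-36,0],"rotation":[0,0,0]},
  {"offset":[0,-36,0],"rotation":[0,0,0]},
  {"offset":[-4,-30,0],"rotation":[0,0,0]},
  {"offset":[0,0,0],"rotation":[0,0,-0.115]},
  {"offset":[0,0,0],"rotation":[0,0,-0.115]},
  {"offset":[0,0,0],"rotation":[0,0,-0.1]},
  {"offset":[0,0,0],"rotation":[0,0,0]},
])

```text
time: 13.43
tool_pos: [0.4377, -0.0381, 0.1831]
tool_rot: [3.135, -0.014, -2.924]
contact_force: [-0.3, 1.1, 0.0]
opening: 0.0504
```

```bash
python3 to.py .4427 -.0332 .1 3.3465;  python3 -c "
from h import *
p,o,M=shot('w7')"
```

```text
off [-7.1  3.2 83. ] rot [ 0.006 -0.014  0.013] pos [ 0.4377 -0.0381  0.1831] rpy [ 3.135 -0.014 -2.924] F [-0.3  1.1  0. ] op 0.0504 t 13.43
```

View pics/w7.png

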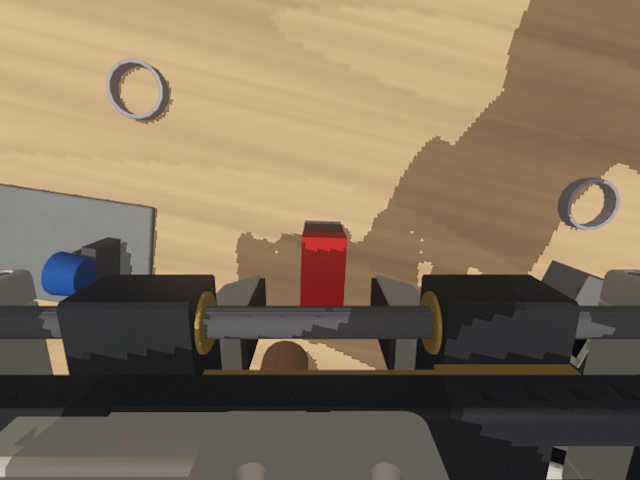

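>>> apply_moves([
  {"offset":[-7,3,15],"rotation":[0.006,-0.014,0.013]},
  {"offset":[0,0,15],"rotation":[0,0,0]},
  {"offset":[0,0,15],"rotation":[0,0,0]},
  {"offset":[0,0,15],"rotation":[0,0,0]},
  {"offset":[0,0,0],"rotation":[0,0,0]},
])

```text
time: 13.9
tool_pos: [0.4435, -0.0321, 0.1189]
tool_rot: [3.141, -0.0, -2.959]
contact_force: [-0.4, -0.0, -1.0]
opening: 0.0507
```

```bash
python3 to.py .4427 -.0332 .1 3.3465
```

```text
off [ 1.  -1.  18.9] rot [ 0.    -0.    -0.023] pos [ 0.4435 -0.0321  0.1189] rpy [ 3.141 -0.    -2.959] F [-0.4 -0.  -1. ] op 0.0507 t 13.9
```

>>> apply_moves([
  {"offset":[1,-1,9],"rotation":[0,0,-0.023]},
  {"offset":[0,0,9],"rotation":[0,0,0]},
  {"offset":[0,0,0],"rotation":[0,0,0]},
  {"offset":[0,0,0],"rotation":[0,0,0]},
])

```text
time: 14.23
tool_pos: [0.4424, -0.0323, 0.0998]
tool_rot: [3.14, -0.002, -2.943]
contact_force: [-0.2, 0.2, 0.6]
opening: 0.0506
```

```bash
python3 to.py .4427 -.0332 .1 3.3465
```

```text
off [-0.1 -1.  -0.2] rot [ 0.001 -0.002 -0.006] pos [ 0.4424 -0.0323  0.0998] rpy [ 3.140e+00 -2.000e-03 -2.943e+00] F [-0.2  0.2  0.6] op 0.0506 t 14.23
```

>>> apply_moves([
  {"offset":[0,-1,-2],"rotation":[0,0,-0.006]},
  {"offset":[0,0,0],"rotation":[0,0,0]},
  {"offset":[0,0,0],"rotation":[0,0,0]},
  {"offset":[0,0,0],"rotation":[0,0,0]},
  {"offset":[0,0,0],"rotation":[0,0,0]},
  {"offset":[0,0,0],"rotation":[0,0,0]},
], grip=1)

```text
time: 14.73
tool_pos: [0.4438, -0.0334, 0.1042]
tool_rot: [-3.141, 0.001, -2.939]
contact_force: [-1.1, -0.3, -1.7]
opening: 0.0279
```

```bash
python3 to.py .4427 -.0332 .17 3.0136;  python3 -c "
from h import *
p,o,M=shot('w8')
im=cv2.cvtColor(p['img'],cv2.COLOR_RGB2BGR)[210:390,240:400]
cv2.imwrite('pics/c8.png',cv2.resize(im,None,fx=3.3,fy=3.3,interpolation=2))
for r in (256,258,260,262,264,358,360,362,364): print(r,ray(p,M,(319,r),.062).round(4))
"
```

```text
off [  0.9   0.4 -65.8] rot [0.    0.001 0.331] pos [ 0.4438 -0.0334  0.1042] rpy [-3.141e+00  1.000e-03 -2.939e+00] F [-1.1 -0.3 -1.7] op 0.0279 t 14.73
256 [ 0.4169 -0.0386  0.062 ]
258 [ 0.4177 -0.0384  0.062 ]
260 [ 0.4185 -0.0383  0.062 ]
262 [ 0.4194 -0.0381  0.062 ]
264 [ 0.4202 -0.0379  0.062 ]
358 [ 0.462  -0.0293  0.062 ]
360 [ 0.463  -0.0291  0.062 ]
362 [ 0.4639 -0.0289  0.062 ]
364 [ 0.4649 -0.0287  0.062 ]
```

View pics/c8.png

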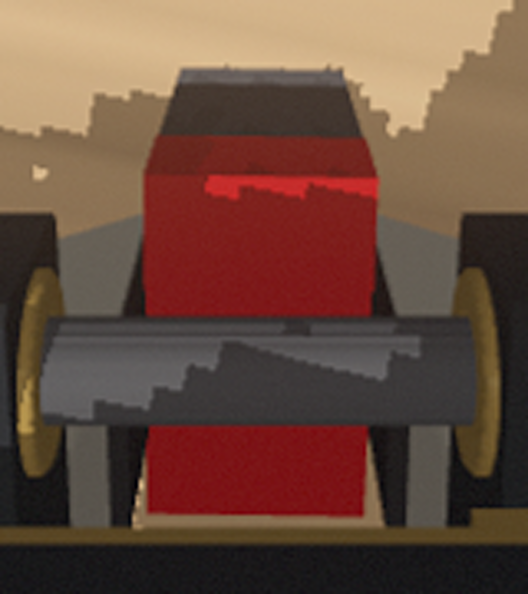

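>>> apply_moves([
  {"offset":[0,0,-36],"rotation":[0,0,0]},
  {"offset":[0,0,-36],"rotation":[0,0,0.11]},
  {"offset":[0,0,-36],"rotation":[0,0,0.11]},
  {"offset":[0,0,0],"rotation":[0,0,0.11]},
  {"offset":[0,0,0],"rotation":[0,0,0]},
])

```text
time: 15.2
tool_pos: [0.4421, -0.0331, 0.2143]
tool_rot: [3.14, -0.008, 3.0]
contact_force: [-1.0, -0.3, -2.9]
opening: 0.0279
```

```bash
python3 to.py .4765 .2624 .21 3.0136
```

```text
off [  7.7 297.4   4.8] rot [ 0.001 -0.007 -0.014] pos [ 0.4421 -0.0331  0.2143] rpy [ 3.14  -0.008  3.   ] F [-1.  -0.3 -2.9] op 0.0279 t 15.2
```

>>> apply_moves([
  {"offset":[2,36,0],"rotation":[0,-0.007,-0.014]},
  {"offset":[1,36,0],"rotation":[0,0,0]},
  {"offset":[1,36,0],"rotation":[0,0,0]},
  {"offset":[1,36,0],"rotation":[0,0,0]},
  {"offset":[1,36,0],"rotation":[0,0,0]},
  {"offset":[1,36,0],"rotation":[0,0,0]},
  {"offset":[0,36,0],"rotation":[0,0,0]},
  {"offset":[0,36,0],"rotation":[0,0,0]},
  {"offset":[0,8,0],"rotation":[0,0,0]},
  {"offset":[0,0,0],"rotation":[0,0,0]},
])

```text
time: 16.03
tool_pos: [0.4691, 0.2722, 0.2065]
tool_rot: [-3.138, -0.008, 3.043]
contact_force: [-0.5, -0.2, -1.6]
opening: 0.0278
```

```bash
python3 to.py .4765 .2624 .17 3.0136
```

```text
off [-8.7 -8.9 36.5] rot [-0.004 -0.008  0.029] pos [0.4691 0.2722 0.2065] rpy [-3.138 -0.008  3.043] F [-0.5 -0.2 -1.6] op 0.0278 t 16.03
```

>>> apply_moves([
  {"offset":[-8,-9,8],"rotation":[-0.004,-0.008,0.029]},
  {"offset":[0,0,14],"rotation":[0,0,0]},
  {"offset":[0,0,14],"rotation":[0,0,0]},
  {"offset":[0,0,0],"rotation":[0,0,0]},
  {"offset":[0,0,0],"rotation":[0,0,0]},
])

```text
time: 16.45
tool_pos: [0.4743, 0.2582, 0.1659]
tool_rot: [-3.137, -0.006, 3.024]
contact_force: [0.1, -0.0, -1.3]
opening: 0.0278
```

```bash
python3 to.py .4765 .2624 .145 3.0136;  python3 -c "
from h import *
p,o,M=shot('w9')"
```

```text
off [-1.8  4.6 20.9] rot [-0.005 -0.006  0.011] pos [0.4743 0.2582 0.1659] rpy [-3.137 -0.006  3.024] F [ 0.1 -0.  -1.3] op 0.0278 t 16.45
```

View pics/w9.png

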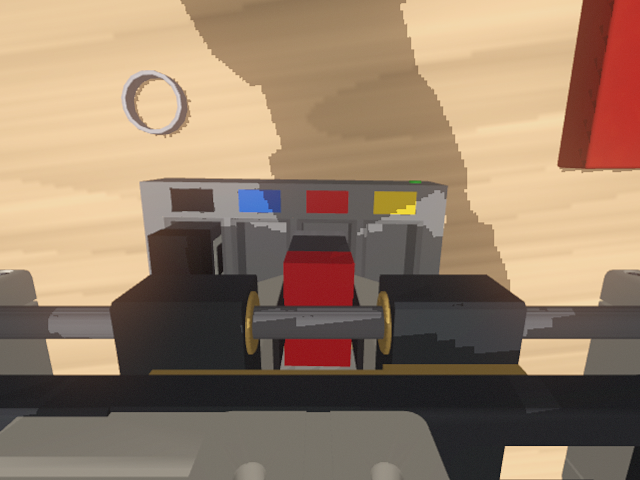

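```bash
python3 -c "
from h import *
p,o,M=load('w9')
im=cv2.cvtColor(p['img'],cv2.COLOR_RGB2HSV).astype(int)
W=[]
for n,c in dict(blue=(260,202),red=(327,203),yellow=(395,204)).items():
    h0=im[c[1]+0,c[0]]
    d=np.abs((im[...,0]-h0[0]+90)%180-90)
    m=((d<8)&(im[...,1]>120)).astype(np.uint8)
    s=m[186:220,c[0]-30:c[0]+30]; ys,xs=np.nonzero(s); b=(xs.min(),xs.max(),ys.min(),ys.max())
    u=(c[0]-30+(b[0]+b[1])/2,186+(b[2]+b[3])/2); w=ray(p,M,u,.04); W.append(w[:2]); print(n,u,b,w.round(4))
W=np.array(W); d=W[2]-W[0]; y=d/np.linalg.norm(d); x=np.array([y[1],-y[0]]); print(np.linalg.norm(d),np.arctan2(-y[0],y[1]))
c=W.mean(0)
print('red pk',c+x*.0393)
"
```

```text
blue (np.float64(258.5), np.float64(201.0)) (np.int64(8), np.int64(49), np.int64(4), np.int64(26)) [0.4311 0.2251 0.04  ]
red (np.float64(327.0), np.float64(201.5)) (np.int64(9), np.int64(51), np.int64(4), np.int64(27)) [0.4364 0.2675 0.04  ]
yellow (np.float64(394.5), np.float64(202.5)) (np.int64(8), np.int64(51), np.int64(5), np.int64(28)) [0.442  0.3093 0.04  ]
0.08487240208339165 -0.12809098694406643
red pk [0.47547941 0.26225627]
```

Consistent. I'll correct the pose and lower.

>>> apply_moves([
  {"offset":[-1.8,4.6,8],"rotation":[-0.005,-0.006,0.011]},
  {"offset":[0,0,8],"rotation":[0,0,0]},
  {"offset":[0,0,0],"rotation":[0,0,0]},
])

```text
time: 16.75
tool_pos: [0.4775, 0.2618, 0.1502]
tool_rot: [3.14, 0.003, 3.011]
contact_force: [0.3, 0.1, -2.2]
opening: 0.0279
```

```bash
python3 to.py .4765 .2623 .142 3.0136
```

```text
off [1.1 0.4 8.2] rot [ 0.002  0.003 -0.002] pos [0.4775 0.2618 0.1502] rpy [3.140e+00 3.000e-03 3.011e+00] F [ 0.3  0.1 -2.2] op 0.0279 t 16.75
```

>>> apply_moves([
  {"offset":[1,0.5,6],"rotation":[0.002,0.003,-0.002]},
  {"offset":[0,0,3],"rotation":[0,0,0]},
  {"offset":[0,0,0],"rotation":[0,0,0]},
])

```text
time: 17.0
tool_pos: [0.4767, 0.2626, 0.1405]
tool_rot: [-3.141, -0.0, 3.014]
contact_force: [-0.4, -0.0, -0.7]
opening: 0.0279
```

```bash
python3 to.py .4765 .2623 .116 3.0136
```

```text
off [ 0.2 -0.3 24.5] rot [-0.    -0.     0.001] pos [0.4767 0.2626 0.1405] rpy [-3.141 -0.     3.014] F [-0.4 -0.  -0.7] op 0.0279 t 17.0
```

>>> apply_moves([
  {"offset":[0,0,8],"rotation":[0,0,0]},
  {"offset":[0,0,8],"rotation":[0,0,0]},
  {"offset":[0,0,6],"rotation":[0,0,0]},
  {"offset":[0,0,2],"rotation":[0,0,0]},
  {"offset":[0,0,1],"rotation":[0,0,0]},
  {"offset":[0,0,0],"rotation":[0,0,0]},
])

```text
time: 17.5
tool_pos: [0.4771, 0.2632, 0.1159]
tool_rot: [3.14, 0.002, 3.015]
contact_force: [0.5, 0.0, -1.4]
opening: 0.0281
```

```bash
python3 to.py .4765 .2623 .116 3.0136
```

```text
off [ 0.5 -1.  -0.1] rot [0.001 0.002 0.001] pos [0.4771 0.2632 0.1159] rpy [3.140e+00 2.000e-03 3.015e+00] F [ 0.5  0.  -1.4] op 0.0281 t 17.5
```

>>> apply_moves([
  {"offset":[0,0,1],"rotation":[0,0,0]},
  {"offset":[0,0,0],"rotation":[0,0,0]},
  {"offset":[0,0,0],"rotation":[0,0,0]},
  {"offset":[0,0,0],"rotation":[0,0,0]},
], grip=0.45)

```text
time: 17.83
tool_pos: [0.4775, 0.2633, 0.1145]
tool_rot: [3.14, 0.003, 3.015]
contact_force: [0.2, -1.0, -0.0]
opening: 0.0482
```

>>> apply_moves([
  {"offset":[0,0,-20],"rotation":[0,0,0]},
  {"offset":[0,0,-30],"rotation":[0,0,0]},
  {"offset":[0,0,-35],"rotation":[0,0,0]},
  {"offset":[0,0,-35],"rotation":[0,0,0]},
  {"offset":[0,0,-35],"rotation":[0,0,0]},
  {"offset":[0,0,-35],"rotation":[0,0,0]},
  {"offset":[0,0,-20],"rotation":[0,0,0]},
  {"offset":[0,0,0],"rotation":[0,0,0]},
])

```text
time: 18.5
tool_pos: [0.476, 0.2627, 0.3308]
tool_rot: [-3.139, -0.004, 3.014]
contact_force: [0.0, 0.3, -0.6]
opening: 0.0503
```

```bash
python3 to.py .6 .24 .32 3.0136;  python3 -c "
from h import *
p,o,M=shot('w10')
for n in ('scene','side'):
    p=read_camera(n)
    im=cv2.cvtColor(p['img'],cv2.COLOR_RGB2BGR)
    c=im[120:300,280:480] if n=='scene' else im[150:330,160:360]
    cv2.imwrite(f'pics/{n}10.png',cv2.resize(c,None,fx=3.3,fy=3.3,interpolation=2))
    for q in ('latch_handle',):
        for r in tip_of(q,p)[:2]: print(n,q,np.round(r['location'],3),round(r['score'],2))
"
```

```text
off [-125.9   -6.7   10.2] rot [-0.002 -0.004  0.001] pos [0.476  0.2627 0.3308] rpy [-3.139 -0.004  3.014] F [ 0.   0.3 -0.6] op 0.0503 t 18.5
scene latch_handle [ 0.684 -0.09   0.002] 0.53
scene latch_handle [0.483 0.306 0.012] 0.16
side latch_handle [0.584 0.226 0.233] 0.89
side latch_handle [0.679 0.142 0.034] 0.67
```

View pics/w10.png

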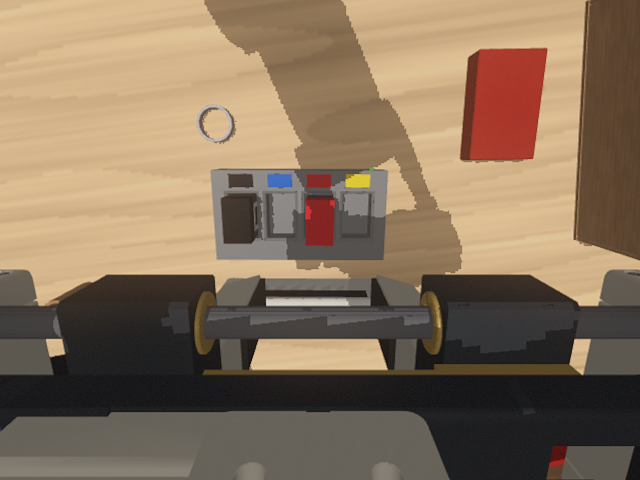

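View pics/scene10.png

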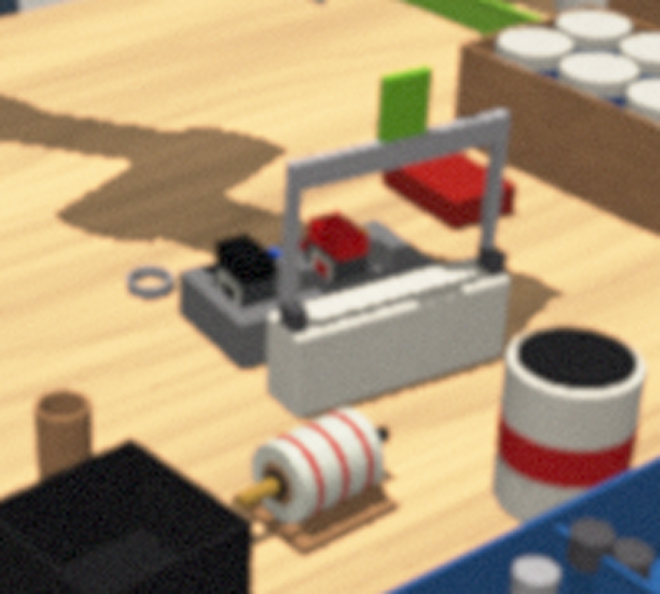

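View pics/side10.png

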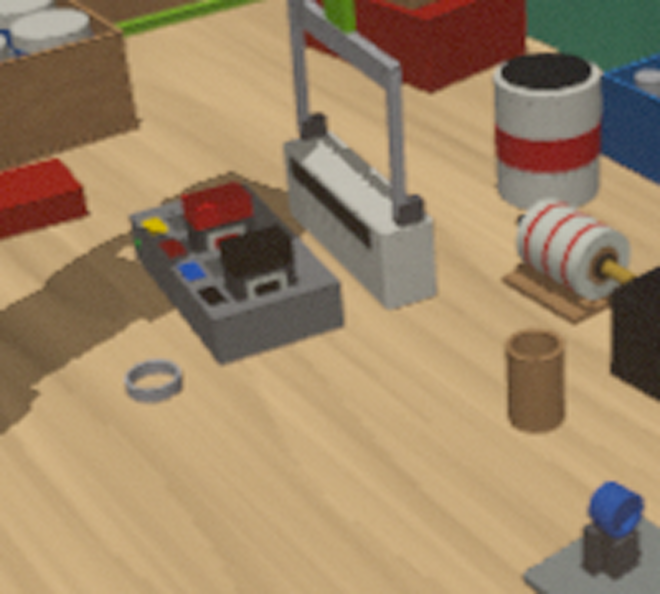

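Both tanks are seated and the latch stands open, so I'll close the gripper and cross over to behind the handle.

>>> apply_moves([
  {"offset":[0,0,-35],"rotation":[0,0,0]},
  {"offset":[-34,-3,0],"rotation":[0,0,0]},
  {"offset":[-34,-3,0],"rotation":[0,0,0]},
  {"offset":[-34,-3,0],"rotation":[0,0,0]},
  {"offset":[-34,-3,0],"rotation":[0,0,0]},
  {"offset":[-5,0,0],"rotation":[0,0,0]},
  {"offset":[0,0,0],"rotation":[0,0,0]},
], grip=1, grip_force=10)

```text
time: 19.33
tool_pos: [0.6153, 0.231, 0.3432]
tool_rot: [-3.124, -0.037, 3.017]
contact_force: [-0.8, 0.9, 0.4]
opening: 0.0084
```

```bash
python3 to.py .6146 .2232 .281 3.0136;  python3 -c "
from h import *
p,o,M=shot('w11')"
```

```text
off [-2.5 -6.8 62.3] rot [-0.017 -0.037  0.003] pos [0.6153 0.231  0.3432] rpy [-3.124 -0.037  3.017] F [-0.8  0.9  0.4] op 0.0084 t 19.33
```

View pics/w11.png

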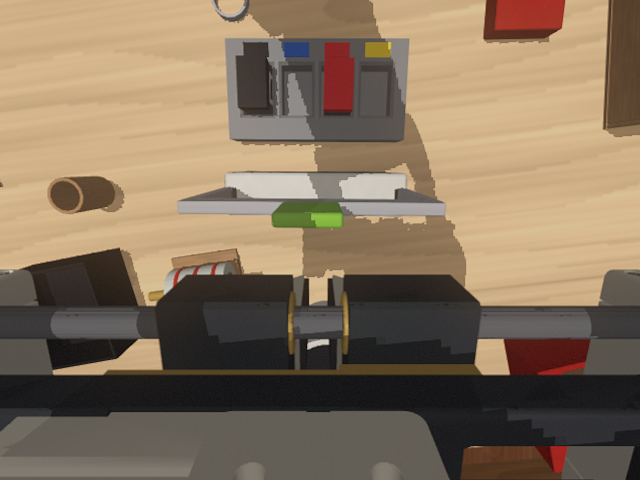

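```bash
python3 -c "
from h import *
p,o,M=load('w11')
for u in ((273,224),(342,224),(273,205),(342,205)): print(ray(p,M,u,.246).round(4))
print(ray(p,M,(308,227),.2).round(4))"
```

```text
[0.5795 0.2084 0.246 ]
[0.5841 0.2464 0.246 ]
[0.5691 0.21   0.246 ]
[0.5737 0.2475 0.246 ]
[0.591  0.2244 0.2   ]
```

>>> apply_moves([
  {"offset":[0,-7,15],"rotation":[-0.017,-0.037,0.003]},
  {"offset":[0,0,20],"rotation":[0,0,0]},
  {"offset":[0,0,20],"rotation":[0,0,0]},
  {"offset":[0,0,5],"rotation":[0,0,0]},
  {"offset":[0,0,0],"rotation":[0,0,0]},
])

```text
time: 19.8
tool_pos: [0.6075, 0.2255, 0.2786]
tool_rot: [-3.14, -0.006, 3.017]
contact_force: [-0.6, 0.1, 1.0]
opening: 0.0004
```

```bash
python3 to.py .6146 .2232 .281 3.0136
```

```text
off [-7.3 -1.4 -2.5] rot [-0.002 -0.006  0.003] pos [0.6075 0.2255 0.2786] rpy [-3.14  -0.006  3.017] F [-0.6  0.1  1. ] op 0.0004 t 19.8
```

>>> apply_moves([
  {"offset":[13,0,0],"rotation":[0,0,0]},
  {"offset":[13,0,0],"rotation":[0,0,0]},
  {"offset":[13,0,0],"rotation":[0,0,0]},
  {"offset":[13,0,0],"rotation":[0,0,0]},
  {"offset":[12,0,3],"rotation":[0,0,0]},
  {"offset":[12,0,4],"rotation":[0,0,0]},
  {"offset":[12,0,4],"rotation":[0,0,0]},
  {"offset":[0,0,0],"rotation":[0,0,0]},
])

```text
time: 20.47
tool_pos: [0.5147, 0.2395, 0.2759]
tool_rot: [3.14, 0.005, 3.021]
contact_force: [0.6, 0.5, -0.2]
opening: 0.0005
```

```bash
cat > bay.py <<'E'
from h import *
o=observe(); T=np.array(o['tool_pos']); R=Ro.from_euler('xyz',o['tool_rot']).as_matrix()
tip=T+R[:,2]*.066; d=tip[:2]-[.4728,.2415]
print('tip bay x,y,z', (d@[.9918,-.1277]*1000).round(1),(d@[.1277,.9918]*1000).round(1),(tip[2]*1000).round(1),'rpy',np.round(o['tool_rot'],3),'F',np.round(o['contact_force'],1),o['time'])
E
python3 bay.py; python3 -c "
from h import *
p,o,M=shot('w12')"
```

```text
tip bay x,y,z 42.2 3.5 209.9 rpy [3.14  0.005 3.021] F [ 0.6  0.5 -0.2] 20.4667
```

View pics/w12.png

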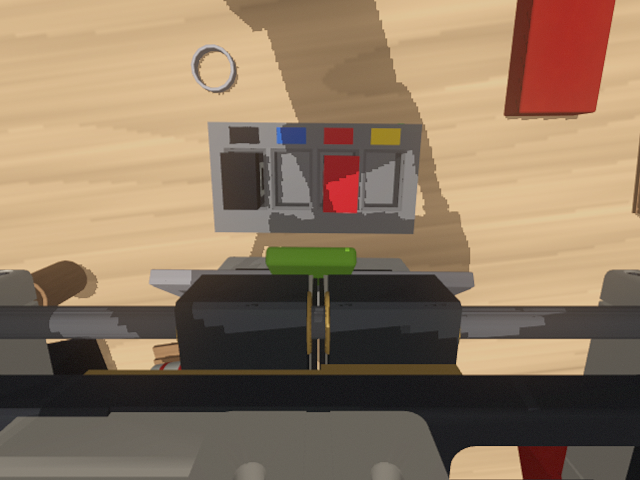

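>>> apply_moves([
  {"offset":[12,-2,13],"rotation":[0,0,0]},
  {"offset":[12,-1,13],"rotation":[0,0,0]},
  {"offset":[12,0,14],"rotation":[0,0,0]},
  {"offset":[12,0,14],"rotation":[0,0,0]},
  {"offset":[0,0,0],"rotation":[0,0,0]},
])

```text
time: 20.93
tool_pos: [0.472, 0.2437, 0.2269]
tool_rot: [3.134, 0.02, 3.021]
contact_force: [-0.3, -0.5, -0.5]
opening: 0.0006
```

```bash
python3 bay.py
```

```text
tip bay x,y,z 0.2 2.6 160.9 rpy [3.134 0.02  3.021] F [-0.3 -0.5 -0.5] 20.9333
```

>>> apply_moves([
  {"offset":[8,-1,10],"rotation":[0.006,0.02,0]},
  {"offset":[7,0,10],"rotation":[0,0,0]},
  {"offset":[6,0,11],"rotation":[0,0,0]},
  {"offset":[3,0,10],"rotation":[0,0,0]},
  {"offset":[0,0,0],"rotation":[0,0,0]},
])

```text
time: 21.35
tool_pos: [0.4525, 0.2467, 0.1879]
tool_rot: [3.137, 0.004, 3.021]
contact_force: [0.3, 0.8, -1.0]
opening: 0.0004
```

```bash
python3 bay.py
```

```text
tip bay x,y,z -20.5 2.8 121.9 rpy [3.137 0.004 3.021] F [ 0.3  0.8 -1. ] 21.35
```

>>> apply_moves([
  {"offset":[4,-1,10],"rotation":[0,0.004,0]},
  {"offset":[3,0,10],"rotation":[0,0,0]},
  {"offset":[2,0,9],"rotation":[0,0,0]},
  {"offset":[0,0,5],"rotation":[0,0,0]},
  {"offset":[0,0,0],"rotation":[0,0,0]},
])

```text
time: 21.77
tool_pos: [0.4464, 0.2473, 0.1534]
tool_rot: [3.135, 0.003, 3.02]
contact_force: [-0.2, 0.9, -0.2]
opening: 0.0004
```

```bash
python3 bay.py; python3 -c "
from h import *
p,o,M=shot('w13')"
```

```text
tip bay x,y,z -26.7 2.8 87.4 rpy [3.135e+00 3.000e-03 3.020e+00] F [-0.2  0.9 -0.2] 21.7667
```

View pics/w13.png

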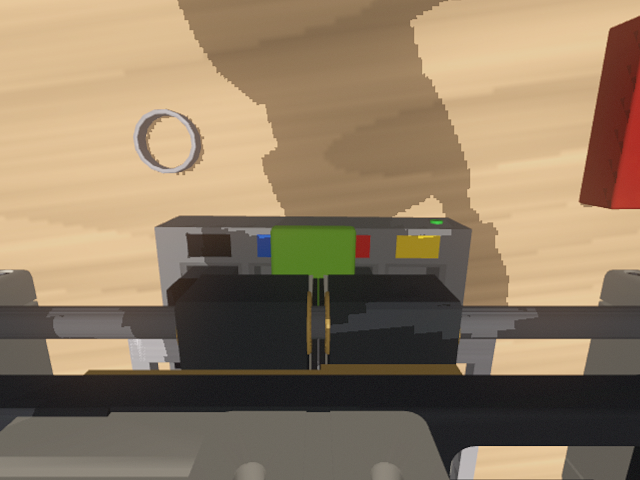

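>>> apply_moves([
  {"offset":[0,0,2],"rotation":[0,0,0]},
  {"offset":[0,0,2],"rotation":[0,0,0]},
  {"offset":[0,0,2],"rotation":[0,0,0]},
])

```text
time: 22.07
tool_pos: [0.4473, 0.2476, 0.1502]
tool_rot: [3.134, 0.005, 3.02]
contact_force: [-9.6, -2.9, 31.7]
opening: 0.0007
```

>>> apply_moves([
  {"offset":[0,0,2],"rotation":[0,0,0]},
  {"offset":[0,0,2],"rotation":[0,0,0]},
])

```text
time: 22.23
tool_pos: [0.4472, 0.2475, 0.1505]
tool_rot: [3.133, 0.007, 3.02]
contact_force: [-6.2, -2.6, 16.2]
opening: 0.0006
```

```bash
python3 bay.py
```

```text
tip bay x,y,z -25.8 3.2 84.5 rpy [3.133 0.007 3.02 ] F [-6.2 -2.6 16.2] 22.2333
```

>>> apply_moves([
  {"offset":[0,0,-10],"rotation":[0,0,0]},
  {"offset":[0,0,-35],"rotation":[0,0,0]},
  {"offset":[0,0,-35],"rotation":[0,0,0]},
  {"offset":[0,0,-35],"rotation":[0,0,0]},
  {"offset":[-20,0,-35],"rotation":[0,0,0]},
  {"offset":[-35,0,0],"rotation":[0,0,0]},
  {"offset":[-35,0,0],"rotation":[0,0,0]},
  {"offset":[0,0,0],"rotation":[0,0,0]},
], grip=0)

```text
time: 22.9
tool_pos: [0.5369, 0.2353, 0.3133]
tool_rot: [3.131, 0.013, 3.023]
contact_force: [-2.1, -0.9, -0.2]
opening: 0.0494
```

```bash
python3 -c "
from h import *
p,o,M=shot('w14'); print(o['tool_pos'],o['tool_rot'])
p=read_camera('side'); im=cv2.cvtColor(p['img'],cv2.COLOR_RGB2BGR)
cv2.imwrite('pics/side14.png',cv2.resize(im[150:330,160:360],None,fx=3.3,fy=3.3,interpolation=2))
for q in ('latch_handle','stub_tip','pin_tip'):
  for r in tip_of(q,p)[:1]: print(q,np.round(r['location'],3),round(r['score'],2))
"
```

```text
[0.53691501 0.23534473 0.31325796] [3.13116942 0.01348662 3.02329939]
latch_handle [0.427 0.247 0.084] 0.79
stub_tip [0.676 0.141 0.032] 0.74
pin_tip [0.682 0.009 0.04 ] 0.62
```

View pics/w14.png

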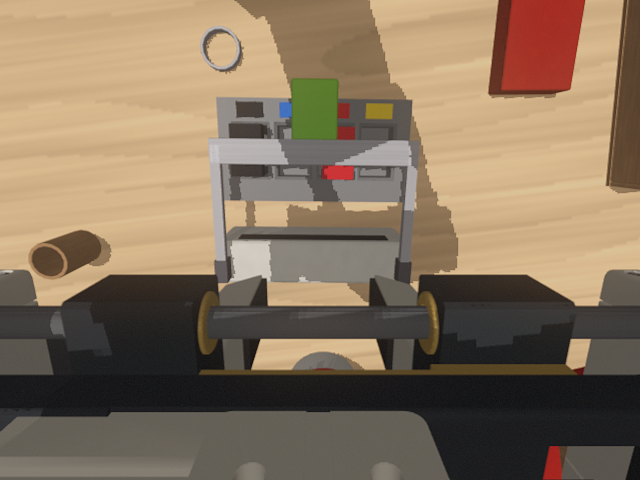

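View pics/side14.png

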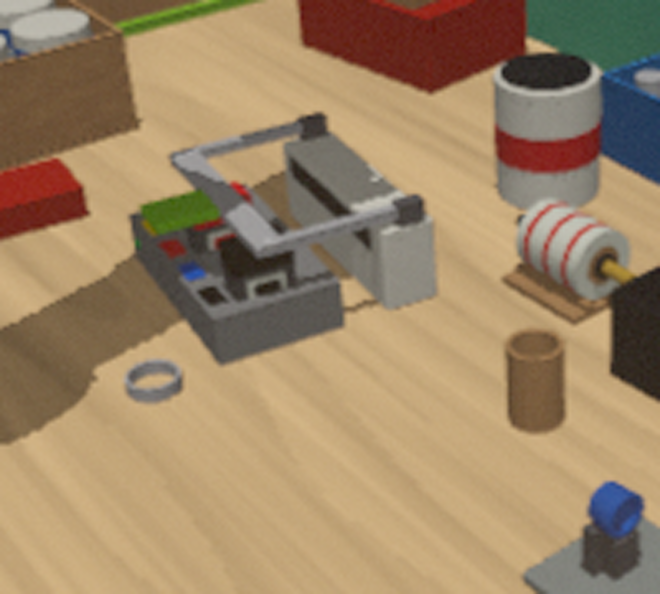

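>>> apply_moves([
  {"offset":[-21,-32,0],"rotation":[-0.01,0.013,0]},
  {"offset":[-21,-32,0],"rotation":[0,0,0]},
  {"offset":[-21,-32,0],"rotation":[0,0,0]},
  {"offset":[-21,-32,0],"rotation":[0,0,0]},
  {"offset":[-21,-32,0],"rotation":[0,0,0]},
  {"offset":[-21,-32,0],"rotation":[0,0,0]},
  {"offset":[-21,-32,0],"rotation":[0,0,0]},
  {"offset":[0,0,0],"rotation":[0,0,0.12]},
  {"offset":[0,0,0],"rotation":[0,0,0.12]},
  {"offset":[0,0,0],"rotation":[0,0,0.12]},
  {"offset":[0,0,0],"rotation":[0,0,0.12]},
  {"offset":[0,0,0],"rotation":[0,0,0.12]},
])

```text
time: 24.15
tool_pos: [0.6462, -0.006, 0.3029]
tool_rot: [3.137, -0.028, 2.423]
contact_force: [0.4, 0.9, -0.1]
opening: 0.0919
```

>>> apply_moves([
  {"offset":[0,0,0],"rotation":[0,0,0.12]},
  {"offset":[0,0,0],"rotation":[0,0,0.12]},
  {"offset":[0,0,0],"rotation":[0,0,0.12]},
  {"offset":[0,0,0],"rotation":[0,0,0.12]},
  {"offset":[0,0,0],"rotation":[0,0,0.12]},
  {"offset":[0,0,0],"rotation":[0,0,0.12]},
  {"offset":[0,0,0],"rotation":[0,0,0.09]},
  {"offset":[0,0,0],"rotation":[0,0,0]},
])

```text
time: 24.82
tool_pos: [0.6393, 0.0003, 0.3016]
tool_rot: [-3.115, -0.024, 1.576]
contact_force: [-1.1, 0.0, 0.1]
opening: 0.0919
```

```bash
python3 to.py .66 -.01 .25 1.608; python3 -c "
from h import *
p,o,M=shot('w15')"
```

```text
off [-11.6  22.   50.8] rot [-0.026 -0.024 -0.032] pos [6.393e-01 3.000e-04 3.016e-01] rpy [-3.115 -0.024  1.576] F [-1.1  0.   0.1] op 0.0919 t 24.82
```

View pics/w15.png

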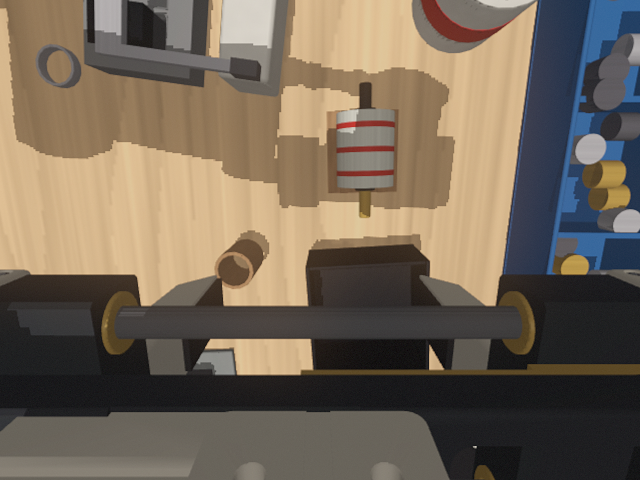

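```bash
python3 -c "
from h import *
p,o,M=load('w15')
im=cv2.cvtColor(p['img'],cv2.COLOR_RGB2BGR)
cv2.imwrite('pics/c15.png',cv2.resize(im[75:225,305:425],None,fx=4,fy=4,interpolation=2))
a=ray(p,M,(365.5,85),.034);b=ray(p,M,(364.5,216),.034);print(a.round(4),b.round(4),np.linalg.norm(a-b),np.arctan2(-(a-b)[0],(a-b)[1]))"
```

```text
[0.6765 0.1363 0.034 ] [0.6801 0.0104 0.034 ] 0.12595279154259537 0.02788264436903451
```

View pics/c15.png

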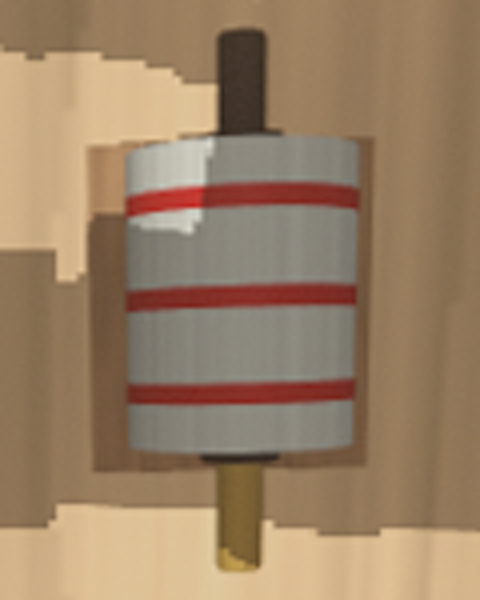

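>>> apply_moves([
  {"offset":[15,10,15],"rotation":[-0.026,-0.024,-0.025]},
  {"offset":[30,14,30],"rotation":[0,0,0]},
  {"offset":[30,14,30],"rotation":[0,0,0]},
  {"offset":[0,0,25],"rotation":[0,0,0]},
  {"offset":[0,0,0],"rotation":[0,0,0]},
  {"offset":[0,0,0],"rotation":[0,0,0]},
], grip=0)

```text
time: 25.37
tool_pos: [0.6744, 0.0808, 0.2013]
tool_rot: [3.136, 0.002, 1.627]
contact_force: [0.1, 0.2, 0.8]
opening: 0.092
```

```bash
python3 to.py .678 .0763 .083 1.601; python3 -c "
from h import *
p,o,M=shot('w16')"
```

```text
off [ -4.5   2.7 118.3] rot [0.005 0.002 0.026] pos [0.6744 0.0808 0.2013] rpy [3.136e+00 2.000e-03 1.627e+00] F [0.1 0.2 0.8] op 0.092 t 25.37
```

View pics/w16.png

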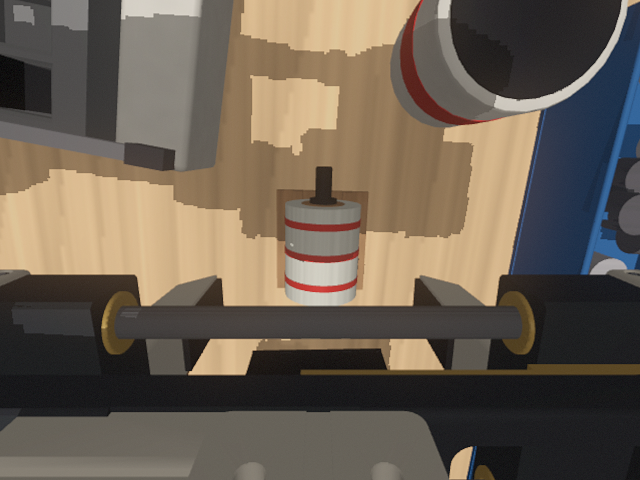

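>>> apply_moves([
  {"offset":[-4,2.5,20],"rotation":[0.005,0.002,0.026]},
  {"offset":[0,0,20],"rotation":[0,0,0]},
  {"offset":[0,0,20],"rotation":[0,0,0]},
  {"offset":[0,0,20],"rotation":[0,0,0]},
  {"offset":[0,0,0],"rotation":[0,0,0]},
])

```text
time: 25.83
tool_pos: [0.6811, 0.0724, 0.1315]
tool_rot: [3.125, 0.002, 1.601]
contact_force: [-1.2, -0.2, -0.3]
opening: 0.0919
```

```bash
python3 to.py .678 .0763 .083 1.601
```

```text
off [ 4.1 -3.8 48.4] rot [0.017 0.002 0.   ] pos [0.6811 0.0724 0.1315] rpy [3.125e+00 2.000e-03 1.601e+00] F [-1.2 -0.2 -0.3] op 0.0919 t 25.83
```

>>> apply_moves([
  {"offset":[3,-3,10],"rotation":[0.017,0.002,0]},
  {"offset":[0,0,14],"rotation":[0,0,0]},
  {"offset":[0,0,14],"rotation":[0,0,0]},
  {"offset":[0,0,0],"rotation":[0,0,0]},
])

```text
time: 26.17
tool_pos: [0.6808, 0.0735, 0.098]
tool_rot: [3.134, 0.0, 1.601]
contact_force: [0.2, 0.2, -0.4]
opening: 0.0917
```

```bash
python3 to.py .678 .0763 .083 1.601
```

```text
off [ 2.9 -2.9 15. ] rot [ 0.008  0.    -0.   ] pos [0.6808 0.0735 0.098 ] rpy [3.134 0.    1.601] F [ 0.2  0.2 -0.4] op 0.0917 t 26.17
```

>>> apply_moves([
  {"offset":[3,-3,7],"rotation":[0.008,0,0]},
  {"offset":[0,0,8],"rotation":[0,0,0]},
  {"offset":[0,0,0],"rotation":[0,0,0]},
])

```text
time: 26.42
tool_pos: [0.678, 0.0766, 0.0823]
tool_rot: [3.141, 0.0, 1.601]
contact_force: [0.4, -0.6, 0.0]
opening: 0.0918
```

```bash
python3 to.py .678 .0763 .083 1.601; python3 -c "
from h import *
p,o,M=shot('w17')"
```

```text
off [-0.3  0.  -0.7] rot [ 0.  0. -0.] pos [0.678  0.0766 0.0823] rpy [3.141 0.    1.601] F [ 0.4 -0.6  0. ] op 0.0918 t 26.42
```

View pics/w17.png

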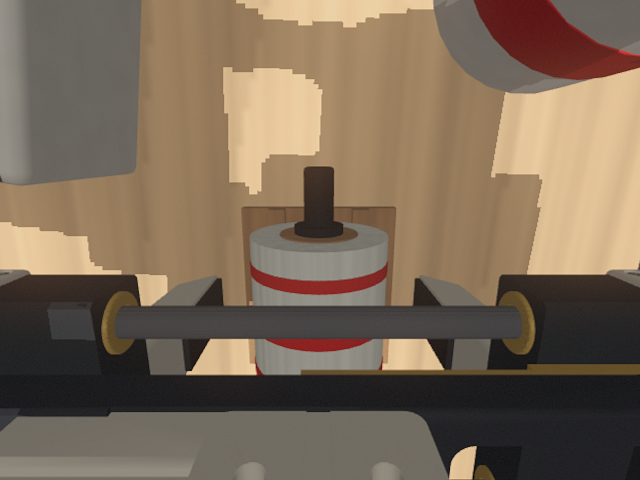

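>>> apply_moves([
  {"offset":[0,0,0],"rotation":[0,0,0]},
  {"offset":[0,0,0],"rotation":[0,0,0]},
  {"offset":[0,0,0],"rotation":[0,0,0]},
  {"offset":[0,0,0],"rotation":[0,0,0]},
  {"offset":[0,0,0],"rotation":[0,0,0]},
  {"offset":[0,0,0],"rotation":[0,0,0]},
], grip=1, grip_force=40)

```text
time: 26.97
tool_pos: [0.6789, 0.0769, 0.0848]
tool_rot: [3.138, 0.0, 1.601]
contact_force: [-8.7, -0.3, 6.7]
opening: 0.0563
```

```bash
python3 to.py .678 .0763 .083 1.601; python3 -c "
from h import *
p,o,M=shot('w18')
im=cv2.cvtColor(p['img'],cv2.COLOR_RGB2BGR)
cv2.imwrite('pics/c18.png',cv2.resize(im[150:300,240:400],None,fx=4,fy=4,interpolation=2))
for v in (164,166,168): print(v,ray(p,M,(319,v),.034).round(4))"
```

```text
off [-0.6 -1.   1.7] rot [0.003 0.    0.   ] pos [0.6789 0.0769 0.0848] rpy [3.138 0.    1.601] F [-8.7 -0.3  6.7] op 0.0563 t 26.97
164 [0.6773 0.1394 0.034 ]
166 [0.6773 0.1386 0.034 ]
168 [0.6773 0.1378 0.034 ]
```

View pics/c18.png

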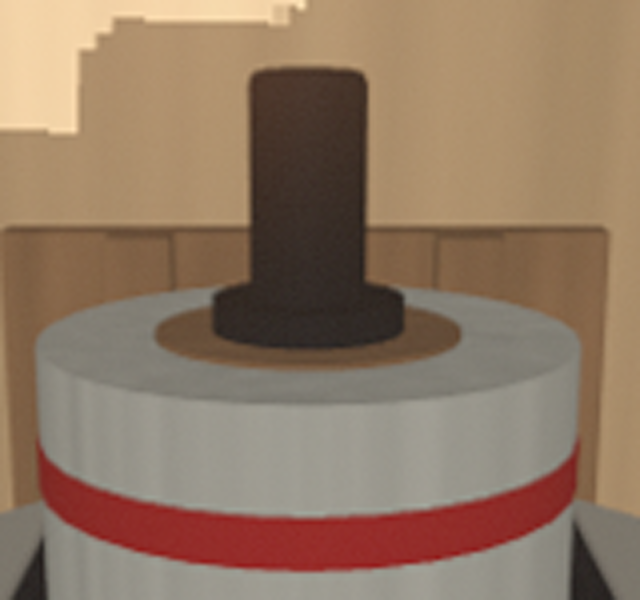

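>>> apply_moves([
  {"offset":[0,0,-20],"rotation":[0,0,0]},
  {"offset":[0,0,-35],"rotation":[0,0,0]},
  {"offset":[0,0,-35],"rotation":[0,0,0]},
  {"offset":[0,0,-35],"rotation":[0,0,0]},
  {"offset":[0,0,-35],"rotation":[0,0,0]},
  {"offset":[-35,-15,0],"rotation":[0,0,0]},
  {"offset":[-35,-15,0],"rotation":[0,0,0]},
  {"offset":[-35,-15,0],"rotation":[0,0,0]},
  {"offset":[-35,-15,0],"rotation":[0,0,0]},
  {"offset":[-35,-15,0],"rotation":[0,0,0]},
  {"offset":[-35,-15,0],"rotation":[0,0,0]},
  {"offset":[-35,-15,0],"rotation":[0,0,0]},
])

```text
time: 28.02
tool_pos: [0.5789, -0.1717, 0.2486]
tool_rot: [-3.141, -0.001, 1.615]
contact_force: [1.2, -0.1, -1.0]
opening: 0.0552
```

```bash
python3 to.py .49 -.4 .25 1.65
```

```text
off [-224.1  -99.    -1.7] rot [-0.    -0.001 -0.035] pos [ 0.5789 -0.1717  0.2486] rpy [-3.141e+00 -1.000e-03  1.615e+00] F [ 1.2 -0.1 -1. ] op 0.0552 t 28.02
```

>>> apply_moves([
  {"offset":[-32,-14,0],"rotation":[0,0,0]},
  {"offset":[-32,-14,0],"rotation":[0,0,0]},
  {"offset":[-32,-14,0],"rotation":[0,0,0]},
  {"offset":[-32,-14,0],"rotation":[0,0,0]},
  {"offset":[-32,-14,0],"rotation":[0,0,0]},
  {"offset":[-30,-14,0],"rotation":[0,0,0]},
  {"offset":[-30,-14,0],"rotation":[0,0,-0.035]},
  {"offset":[0,0,0],"rotation":[0,0,0]},
  {"offset":[0,0,0],"rotation":[0,0,0]},
])

```text
time: 28.77
tool_pos: [0.479, -0.4141, 0.2458]
tool_rot: [-3.139, -0.001, 1.642]
contact_force: [0.1, 0.7, -2.5]
opening: 0.0556
```

```bash
python3 to.py .49 -.4 .25 1.65; python3 -c "
from h import *
p,o,M=shot('w19')"
```

```text
off [13.3 12.  -4.2] rot [-0.003 -0.001 -0.008] pos [ 0.479  -0.4141  0.2458] rpy [-3.139e+00 -1.000e-03  1.642e+00] F [ 0.1  0.7 -2.5] op 0.0556 t 28.77
```

View pics/w19.png

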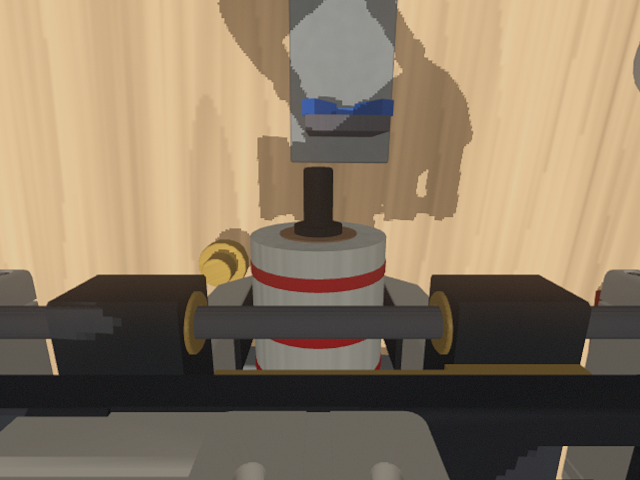

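>>> apply_moves([
  {"offset":[-10,10,-35],"rotation":[0,0,-0.008]},
  {"offset":[-10,0,-35],"rotation":[0,0,0]},
  {"offset":[0,0,-30],"rotation":[0,0,0]},
  {"offset":[0,0,0],"rotation":[0,0,0]},
  {"offset":[0,0,0],"rotation":[0,0,0]},
])

```text
time: 29.23
tool_pos: [0.4912, -0.4268, 0.3427]
tool_rot: [-3.128, -0.015, 1.655]
contact_force: [0.7, 0.2, -3.1]
opening: 0.0551
```

```bash
python3 -c "
from h import *
p,o,M=shot('w20'); print(o['tool_pos'],o['tool_rot'])
im=cv2.cvtColor(p['img'],cv2.COLOR_RGB2BGR)
cv2.imwrite('pics/c20.png',cv2.resize(im[0:180,240:440],None,fx=3.3,fy=3.3,interpolation=2))
im=cv2.imread('pics/w19.png')
cv2.imwrite('pics/c19.png',cv2.resize(im[80:170,270:410],None,fx=5,fy=5,interpolation=2))
"
```

```text
[ 0.49115698 -0.42682344  0.34272243] [-3.12770365 -0.01507787  1.65456659]
```

View pics/w20.png

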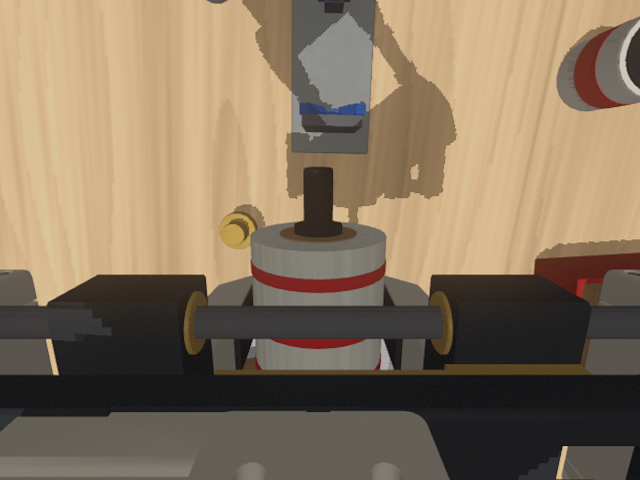

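View pics/c20.png

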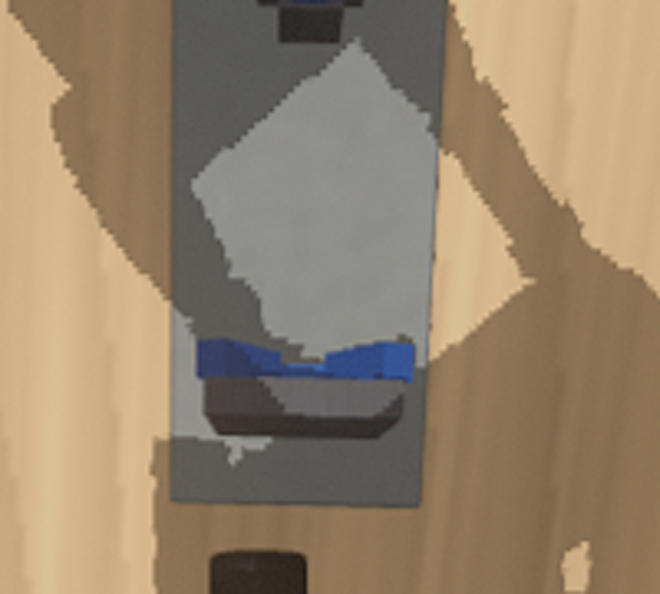

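View pics/c19.png

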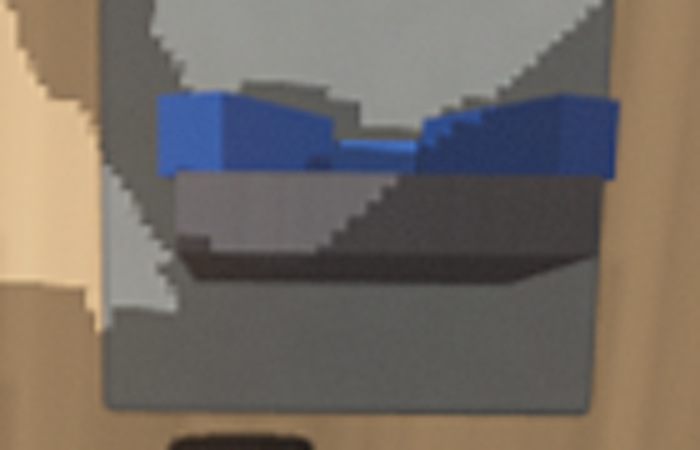

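```bash
python3 -c "
from h import *
p,o,M=load('w19')
f=lambda x,y,z: ray(p,M,((x+.5)/5-.5+270,(y+.5)/5-.5+80),z)
def pr(n,a,b):
    d=b-a; print(n,a[:2].round(4),b[:2].round(4),'mid',((a+b)/2)[:2].round(4),'len',np.linalg.norm(d).round(4),'ang',np.arctan2(d[1],d[0]).round(4))
pr('upright inner top',f(175,172,.094),f(605,172,.094))
pr('upright outer top',f(178,252,.094),f(600,252,.094))
pr('base end',f(105,409,.008),f(588,412,.008))
pr('base left',f(105,409,.008),f(100,5,.008))
pr('base right',f(588,412,.008),f(613,5,.008))
pr('blue rib front corners',f(225,92,.094),f(565,95,.094))
pr('chan68 top',f(335,140,.068),f(422,140,.068))
p,o,M=load('w20')
f=lambda x,y,z: ray(p,M,((x+.5)/3.3-.5+240,(y+.5)/3.3-.5),z)
pr('20 upright inner top',f(203,377,.094),f(413,380,.094))
pr('20 base end',f(172,500,.008),f(419,505,.008))
pr('20 base left',f(172,500,.008),f(172,5,.008))
pr('20 base right',f(419,505,.008),f(445,5,.008))
# expected from network
print(np.arctan2(-(.483-.493),.118))
print(o['tool_pos'])
" ; python3 to.py .49 -.4 .25 1.655
```

```text
upright inner top [ 0.463  -0.3234] [ 0.5192 -0.3194] mid [ 0.4911 -0.3214] len 0.0564 ang 0.0708
upright outer top [ 0.464  -0.3333] [ 0.5198 -0.3294] mid [ 0.4919 -0.3313] len 0.056 ang 0.0709
base end [ 0.4488 -0.3566] [ 0.5371 -0.3509] mid [ 0.4929 -0.3537] len 0.0885 ang 0.0651
base left [ 0.4488 -0.3566] [ 0.4444 -0.2885] mid [ 0.4466 -0.3226] len 0.0683 ang 1.6353
base right [ 0.5371 -0.3509] [ 0.5331 -0.2822] mid [ 0.5351 -0.3165] len 0.0688 ang 1.628
blue rib front corners [ 0.4688 -0.3131] [ 0.5129 -0.3104] mid [ 0.4909 -0.3117] len 0.0442 ang 0.0625
chan68 top [ 0.4846 -0.3148] [ 0.4971 -0.3139] mid [ 0.4909 -0.3143] len 0.0126 ang 0.0708
20 upright inner top [ 0.4632 -0.3234] [ 0.5216 -0.3194] mid [ 0.4924 -0.3214] len 0.0585 ang 0.0687
20 base end [ 0.4493 -0.3562] [ 0.5373 -0.3506] mid [ 0.4933 -0.3534] len 0.0882 ang 0.064
20 base left [ 0.4493 -0.3562] [ 0.4389 -0.2005] mid [ 0.4441 -0.2783] len 0.1561 ang 1.6372
20 base right [ 0.5373 -0.3506] [ 0.5275 -0.1935] mid [ 0.5324 -0.272 ] len 0.1573 ang 1.6336
0.08454375551299821
[ 0.49115698 -0.42682344  0.34272243]
off [25.4  2.  93.7] rot [-0.013 -0.014  0.   ] pos [ 0.4914 -0.4267  0.3434] rpy [-3.129 -0.014  1.655] F [ 0.3  1.  -1.1] op 0.0552 t 29.28
```

>>> apply_moves([
  {"offset":[20,1,0],"rotation":[-0.013,-0.014,0.018]},
  {"offset":[30,1,0],"rotation":[0,0,0]},
  {"offset":[30,1,0],"rotation":[0,0,0]},
  {"offset":[30,1,20],"rotation":[0,0,0]},
  {"offset":[30,1,30],"rotation":[0,0,0]},
  {"offset":[30,1,30],"rotation":[0,0,0]},
  {"offset":[28,1,30],"rotation":[0,0,0]},
  {"offset":[0,0,20],"rotation":[0,0,0]},
  {"offset":[0,0,0],"rotation":[0,0,0]},
])

```text
time: 30.03
tool_pos: [0.4801, -0.2141, 0.2021]
tool_rot: [-3.133, -0.008, 1.641]
contact_force: [-1.1, -0.3, -1.8]
opening: 0.0549
```

```bash
cat > hold.py <<'E'
from h import *
import sys
c=np.array([.4912,-.3214]); a=.065
y=np.array([-np.sin(a),np.cos(a)]); x=np.array([np.cos(a),np.sin(a)])
o=observe(); T=np.array(o['tool_pos']); R=Ro.from_euler('xyz',o['tool_rot']).as_matrix()
ctr=T+R@np.array([-.0004,0,.0508]); d=ctr[:2]-c
print('D',(d@y*1000).round(1),'lat',(d@x*1000).round(1),'axis z',(ctr[2]*1000).round(1),'rpy',np.round(o['tool_rot'],3),'yawerr',round(o['tool_rot'][2]-np.pi/2-a,4),'F',np.round(o['contact_force'],1),'op',round(o['opening'],4),'t',round(o['time'],2))
Rt=Ro.from_euler('xyz',[np.pi,0,np.pi/2+a]).as_matrix()
print('rot',Ro.from_matrix(R.T@Rt).as_rotvec().round(3))
E
python3 hold.py
```

```text
D 107.7 lat -4.6 axis z 151.3 rpy [-3.133 -0.008  1.641] yawerr 0.0049 F [-1.1 -0.3 -1.8] op 0.0549 t 30.03
rot [-0.009 -0.008  0.005]
```

>>> apply_moves([
  {"offset":[-8,4,10],"rotation":[-0.009,-0.008,0.005]},
  {"offset":[-6,0,18],"rotation":[0,0,0]},
  {"offset":[0,0,18],"rotation":[0,0,0]},
  {"offset":[0,0,0],"rotation":[0,0,0]},
])

```text
time: 30.37
tool_pos: [0.4847, -0.2253, 0.1546]
tool_rot: [-3.14, -0.001, 1.639]
contact_force: [-1.0, -0.5, -2.9]
opening: 0.055
```

```bash
python3 hold.py; python3 -c "
from h import *
p,o,M=shot('w21')
for n in ('scene','side'):
    p=read_camera(n); im=cv2.cvtColor(p['img'],cv2.COLOR_RGB2BGR)
    c=im[200:320,130:290] if n=='scene' else im[260:390,300:460]
    cv2.imwrite(f'pics/{n}21.png',cv2.resize(c,None,fx=4,fy=4,interpolation=2))
"
```

```text
D 95.9 lat -0.3 axis z 103.8 rpy [-3.140e+00 -1.000e-03  1.639e+00] yawerr 0.0037 F [-1.  -0.5 -2.9] op 0.055 t 30.37
rot [-0.002 -0.001  0.004]
```

View pics/w21.png

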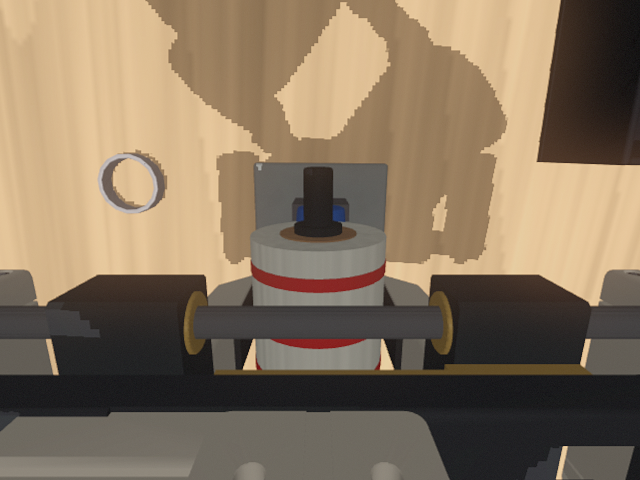

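View pics/scene21.png

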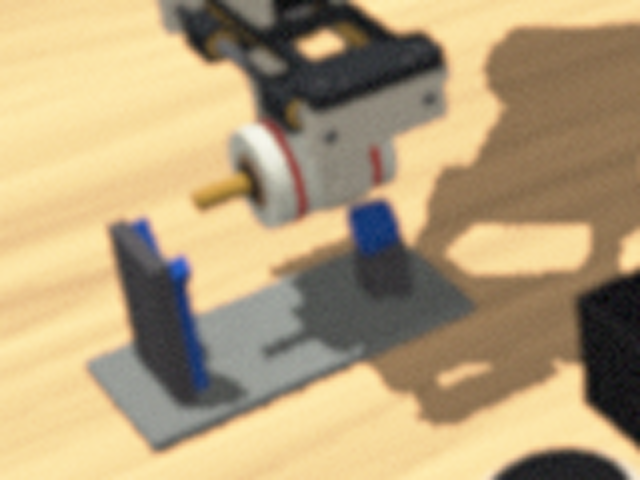

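View pics/side21.png

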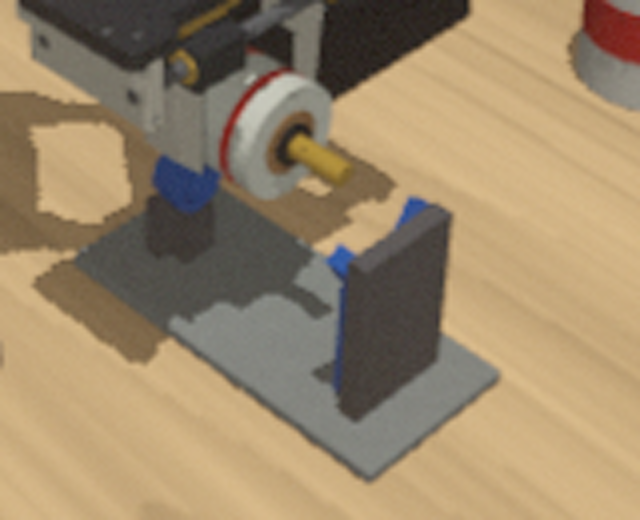

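```bash
python3 -c "
from h import *
p,o,M=load('w21')
im=cv2.cvtColor(p['img'],cv2.COLOR_RGB2BGR)
cv2.imwrite('pics/c21.png',cv2.resize(im[155:255,240:400],None,fx=5,fy=5,interpolation=2))
c=np.array([.4912,-.3214]); a=.065
y=np.array([-np.sin(a),np.cos(a)]); x=np.array([np.cos(a),np.sin(a)])
for n,u,z in (('baseL',(254,164),.008),('baseR',(388,164),.008),('stubtip',(318,168),.104),('baseL2',(255,225),.008)):
    d=ray(p,M,u,z)[:2]-c; print(n,(d@y*1000).round(1),(d@x*1000).round(1))
"
```

```text
baseL 156.0 -43.6
baseR 156.3 45.5
stubtip 157.3 -0.9
baseL2 114.6 -44.6
```

View pics/c21.png

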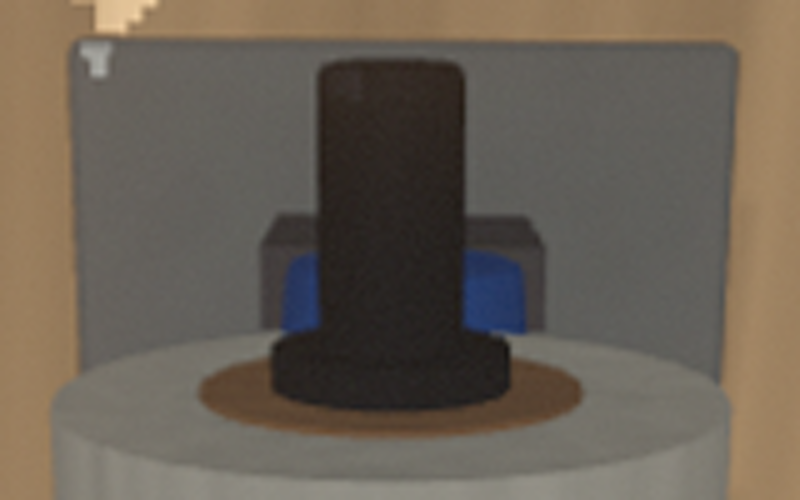

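>>> apply_moves([
  {"offset":[-2,1,8],"rotation":[-0.002,-0.001,0.009]},
  {"offset":[0,0,10],"rotation":[0,0,0]},
  {"offset":[0,0,0],"rotation":[0,0,0]},
])

```text
time: 30.77
tool_pos: [0.4897, -0.2299, 0.1431]
tool_rot: [3.129, 0.009, 1.629]
contact_force: [-0.4, -0.1, -1.8]
opening: 0.0549
```

```bash
python3 hold.py
```

```text
D 90.5 lat 5.1 axis z 92.3 rpy [3.129 0.009 1.629] yawerr -0.0065 F [-0.4 -0.1 -1.8] op 0.0549 t 30.77
rot [ 0.012  0.009 -0.006]
```

>>> apply_moves([
  {"offset":[0,-4.2,3],"rotation":[0.012,0.009,0]},
  {"offset":[0,0,0],"rotation":[0,0,0]},
  {"offset":[0,0,0],"rotation":[0,0,0]},
])

```text
time: 31.02
tool_pos: [0.4876, -0.2313, 0.1424]
tool_rot: [3.135, 0.002, 1.628]
contact_force: [0.7, -0.1, -1.6]
opening: 0.0553
```

```bash
python3 hold.py
```

```text
D 89.6 lat 2.6 axis z 91.6 rpy [3.135e+00 2.000e-03 1.628e+00] yawerr -0.0074 F [ 0.7 -0.1 -1.6] op 0.0553 t 31.02
rot [ 0.006  0.003 -0.007]
```

>>> apply_moves([
  {"offset":[0,-2,6],"rotation":[0.006,0.003,0]},
  {"offset":[0,0,0],"rotation":[0,0,0]},
  {"offset":[0,0,0],"rotation":[0,0,0]},
])

```text
time: 31.27
tool_pos: [0.488, -0.2339, 0.1392]
tool_rot: [3.134, 0.006, 1.628]
contact_force: [1.2, -0.2, -2.0]
opening: 0.0548
```

```bash
python3 hold.py
```

```text
D 86.8 lat 2.8 axis z 88.4 rpy [3.134 0.006 1.628] yawerr -0.0075 F [ 1.2 -0.2 -2. ] op 0.0548 t 31.27
rot [ 0.008  0.006 -0.007]
```

>>> apply_moves([
  {"offset":[-5,-2.5,1],"rotation":[0.008,0.006,0]},
  {"offset":[-5,-1,1],"rotation":[0,0,0]},
])

```text
time: 31.43
tool_pos: [0.4846, -0.2433, 0.137]
tool_rot: [-3.14, -0.002, 1.629]
contact_force: [0.2, 1.8, 2.1]
opening: 0.0552
```

```bash
python3 hold.py
```

```text
D 78.1 lat -1.6 axis z 86.2 rpy [-3.140e+00 -2.000e-03  1.629e+00] yawerr -0.0063 F [0.2 1.8 2.1] op 0.0552 t 31.43
rot [-0.002 -0.002 -0.006]
```

>>> apply_moves([
  {"offset":[-4,2,1],"rotation":[-0.002,-0.002,0]},
  {"offset":[-4,0,1],"rotation":[0,0,0]},
])

```text
time: 31.6
tool_pos: [0.4865, -0.252, 0.1342]
tool_rot: [-3.14, -0.001, 1.629]
contact_force: [0.2, -0.2, -2.9]
opening: 0.0551
```

```bash
python3 hold.py; python3 -c "
from h import *
for n in ('scene','side'):
    p=read_camera(n); im=cv2.cvtColor(p['img'],cv2.COLOR_RGB2BGR)
    c=im[200:320,130:290] if n=='scene' else im[260:390,300:460]
    cv2.imwrite(f'pics/{n}22.png',cv2.resize(c,None,fx=4,fy=4,interpolation=2))
"
```

```text
D 69.2 lat -0.3 axis z 83.4 rpy [-3.140e+00 -1.000e-03  1.629e+00] yawerr -0.0064 F [ 0.2 -0.2 -2.9] op 0.0551 t 31.6
rot [-0.002 -0.001 -0.006]
```

View pics/scene22.png

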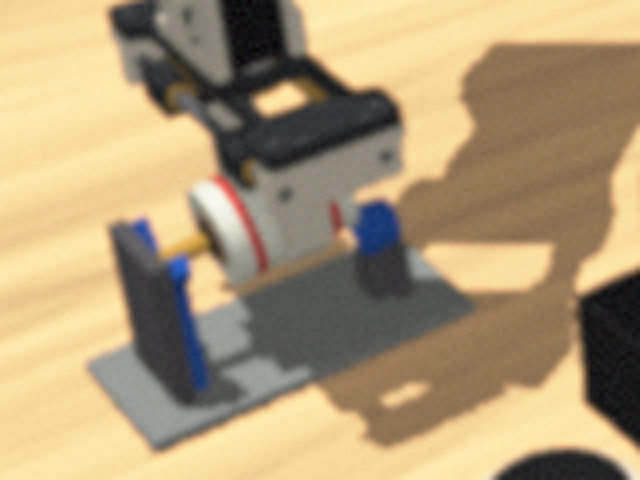

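View pics/side22.png

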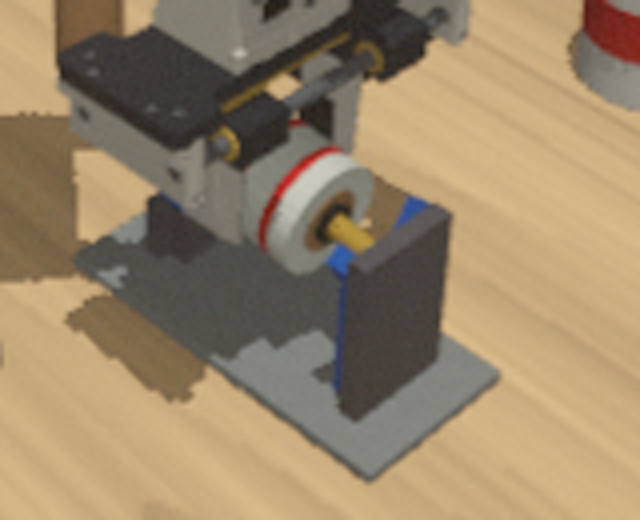

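>>> apply_moves([
  {"offset":[-5,0.5,0],"rotation":[-0.002,0,0]},
  {"offset":[-5,0,0],"rotation":[0,0,0]},
])

```text
time: 31.87
tool_pos: [0.4866, -0.2612, 0.1329]
tool_rot: [-3.139, -0.005, 1.629]
contact_force: [1.5, 3.9, -1.7]
opening: 0.0552
```

```bash
python3 hold.py
```

```text
D 60.2 lat -0.8 axis z 82.1 rpy [-3.139 -0.005  1.629] yawerr -0.0068 F [ 1.5  3.9 -1.7] op 0.0552 t 31.87
rot [-0.003 -0.005 -0.007]
```

>>> apply_moves([
  {"offset":[-5,1,0],"rotation":[-0.003,-0.005,0]},
  {"offset":[-4,0,0],"rotation":[0,0,0]},
])

```text
time: 32.03
tool_pos: [0.4873, -0.2694, 0.1319]
tool_rot: [-3.139, -0.004, 1.629]
contact_force: [2.3, 5.7, -2.2]
opening: 0.0551
```

```bash
python3 hold.py
```

```text
D 52.0 lat -0.6 axis z 81.1 rpy [-3.139 -0.004  1.629] yawerr -0.007 F [ 2.3  5.7 -2.2] op 0.0551 t 32.03
rot [-0.002 -0.004 -0.007]
```

>>> apply_moves([
  {"offset":[-3,1,0],"rotation":[-0.002,-0.004,0]},
  {"offset":[-1,0,0],"rotation":[0,0,0]},
])

```text
time: 32.2
tool_pos: [0.4877, -0.2724, 0.131]
tool_rot: [-3.139, -0.004, 1.628]
contact_force: [2.1, 6.5, -0.0]
opening: 0.0554
```

```bash
python3 hold.py;  python3 -c "
from h import *
p,o,M=shot('w23')"
```

```text
D 48.9 lat -0.4 axis z 80.2 rpy [-3.139 -0.004  1.628] yawerr -0.0076 F [ 2.1  6.5 -0. ] op 0.0554 t 32.2
rot [-0.003 -0.004 -0.008]
```

View pics/w23.png

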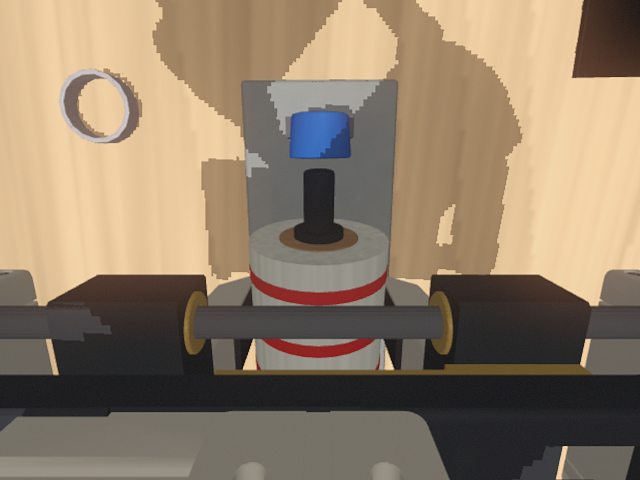

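```bash
python3 -c "
from h import *
p,o,M=load('w23')
c=np.array([.4912,-.3214]); a=.06
y=np.array([-np.sin(a),np.cos(a)]); x=np.array([np.cos(a),np.sin(a)])
for n,u,z in (('stubtip top',(319,170),.086),('stubtip',(319,170),.080),('mouth',(320,158),.065),('cupback',(320,112),.065)):
    d=ray(p,M,u,z)[:2]-c; print(n,(d@y*1000).round(1),(d@x*1000).round(1))
"
```

```text
stubtip top 109.7 -0.5
stubtip 109.4 -0.5
mouth 114.0 -0.0
cupback 133.0 0.0
```

>>> apply_moves([
  {"offset":[0,0.5,6],"rotation":[-0.003,-0.004,0]},
  {"offset":[0,0,6],"rotation":[0,0,0]},
])

```text
time: 32.42
tool_pos: [0.4888, -0.2717, 0.12]
tool_rot: [3.14, -0.001, 1.628]
contact_force: [-0.6, 6.5, 1.4]
opening: 0.0555
```

```bash
python3 hold.py
```

```text
D 49.4 lat 0.9 axis z 69.2 rpy [ 3.140e+00 -1.000e-03  1.628e+00] yawerr -0.0076 F [-0.6  6.5  1.4] op 0.0555 t 32.42
rot [ 0.001 -0.001 -0.008]
```

>>> apply_moves([
  {"offset":[-0.5,-0.5,6],"rotation":[0,0,0]},
  {"offset":[0,0,6],"rotation":[0,0,0]},
])

```text
time: 32.58
tool_pos: [0.4886, -0.2713, 0.1081]
tool_rot: [3.14, -0.003, 1.629]
contact_force: [-1.3, 5.1, 1.7]
opening: 0.0551
```

```bash
python3 hold.py
```

```text
D 49.9 lat 0.7 axis z 57.3 rpy [ 3.140e+00 -3.000e-03  1.629e+00] yawerr -0.0072 F [-1.3  5.1  1.7] op 0.0551 t 32.58
rot [ 0.002 -0.003 -0.007]
```

>>> apply_moves([
  {"offset":[-0.5,0,5],"rotation":[0,-0.003,0]},
  {"offset":[0,0,2],"rotation":[0,0,0]},
])

```text
time: 32.75
tool_pos: [0.4886, -0.2707, 0.1007]
tool_rot: [3.14, -0.002, 1.629]
contact_force: [-0.1, 5.4, 5.2]
opening: 0.0552
```

```bash
python3 hold.py; python3 -c "
from h import *
p,o,M=shot('w24')
p=read_camera('side'); im=cv2.cvtColor(p['img'],cv2.COLOR_RGB2BGR)
cv2.imwrite(f'pics/side24.png',cv2.resize(im[260:390,300:460],None,fx=4,fy=4,interpolation=2))"
```

```text
D 50.4 lat 0.7 axis z 49.9 rpy [ 3.140e+00 -2.000e-03  1.629e+00] yawerr -0.0068 F [-0.1  5.4  5.2] op 0.0552 t 32.75
rot [ 0.001 -0.002 -0.007]
```

View pics/w24.png

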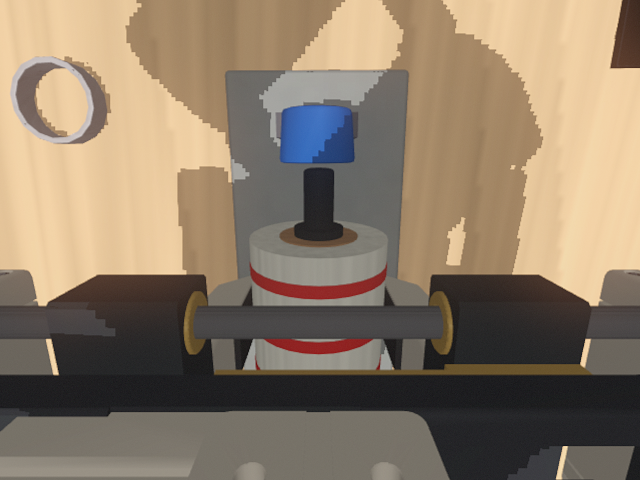

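View pics/side24.png

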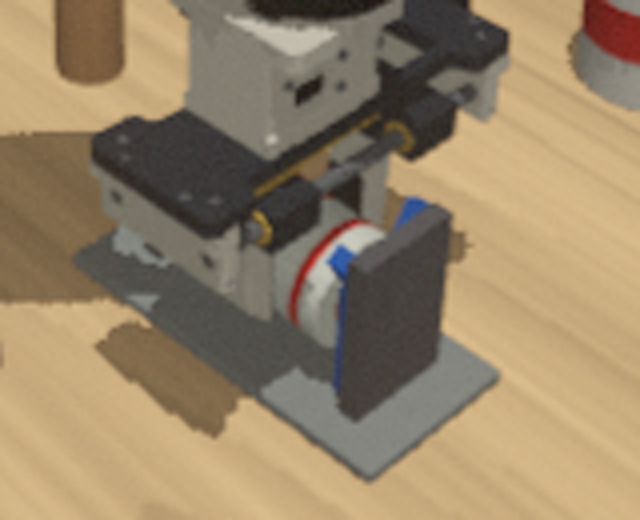

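>>> apply_moves([
  {"offset":[4,-0.3,-0.5],"rotation":[0,0,0]},
  {"offset":[4,0,0],"rotation":[0,0,0]},
])

```text
time: 33.02
tool_pos: [0.4885, -0.267, 0.1017]
tool_rot: [3.138, 0.007, 1.631]
contact_force: [-4.6, -22.6, -10.0]
opening: 0.0554
```

```bash
python3 hold.py
```

```text
D 53.7 lat 1.0 axis z 50.9 rpy [3.138 0.007 1.631] yawerr -0.0049 F [ -4.6 -22.6 -10. ] op 0.0554 t 33.02
rot [ 0.003  0.007 -0.005]
```

>>> apply_moves([
  {"offset":[-4,-0.5,0],"rotation":[0,0.005,0]},
])

```text
time: 33.1
tool_pos: [0.4884, -0.271, 0.1017]
tool_rot: [3.138, 0.003, 1.632]
contact_force: [2.8, 7.9, -0.8]
opening: 0.0552
```

```bash
python3 hold.py; python3 -c "
from h import *
p,o,M=shot('w25')
im=cv2.cvtColor(p['img'],cv2.COLOR_RGB2BGR)
cv2.imwrite('pics/c25.png',cv2.resize(im[90:270,240:400],None,fx=3.3,fy=3.3,interpolation=2))
for n in ('scene',):
    p=read_camera(n); im=cv2.cvtColor(p['img'],cv2.COLOR_RGB2BGR)
    cv2.imwrite(f'pics/{n}25.png',cv2.resize(im[230:310,150:260],None,fx=6,fy=6,interpolation=2))
"
```

```text
D 49.9 lat 0.6 axis z 50.9 rpy [3.138e+00 3.000e-03 1.632e+00] yawerr -0.0042 F [ 2.8  7.9 -0.8] op 0.0552 t 33.1
rot [ 0.004  0.003 -0.004]
```

View pics/c25.png

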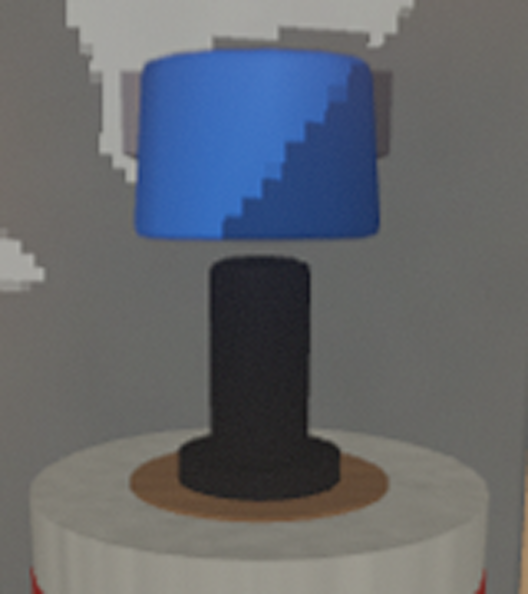

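View pics/scene25.png

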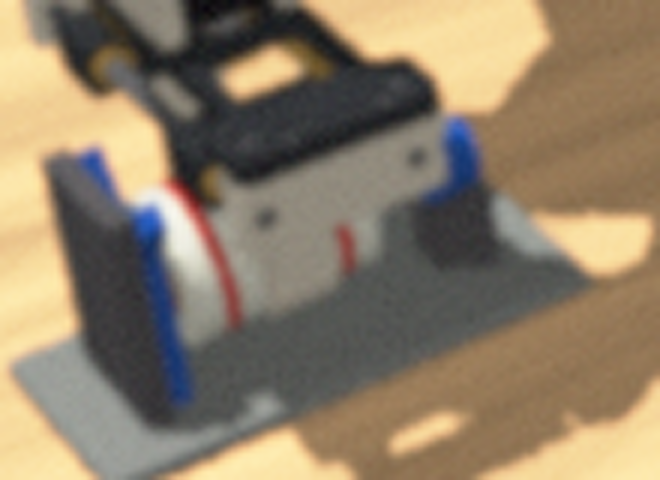

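>>> apply_moves([
  {"offset":[1.6,0,-0.5],"rotation":[0.003,-0.035,0]},
  {"offset":[1.6,0,0],"rotation":[0,-0.035,0]},
])

```text
time: 33.37
tool_pos: [0.4877, -0.2671, 0.1011]
tool_rot: [-3.141, 0.068, 1.627]
contact_force: [1.5, 6.2, -4.5]
opening: 0.0551
```

```bash
python3 hold.py; python3 -c "
from h import *
p,o,M=shot('w26')
im=cv2.cvtColor(p['img'],cv2.COLOR_RGB2BGR)
cv2.imwrite('pics/c26.png',cv2.resize(im[90:270,240:400],None,fx=3.3,fy=3.3,interpolation=2))
"
```

```text
D 50.5 lat 0.0 axis z 50.5 rpy [-3.141  0.068  1.627] yawerr -0.0086 F [ 1.5  6.2 -4.5] op 0.0551 t 33.37
rot [-0.001  0.068 -0.009]
```

View pics/c26.png

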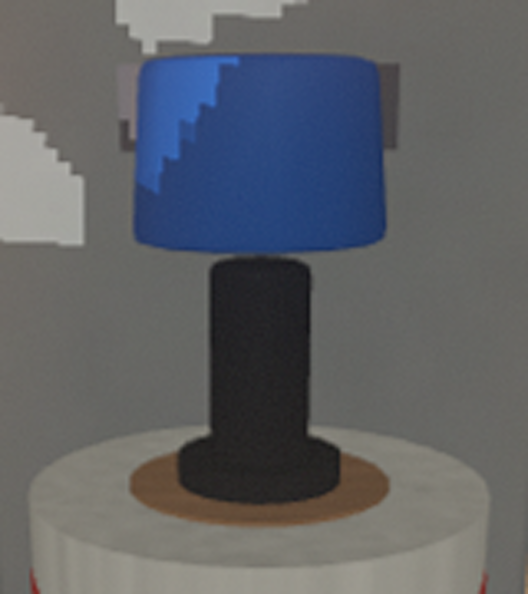

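```bash
python3 -c "
from h import *
from scipy.optimize import least_squares
p,o,M=load('w18'); T=np.linalg.inv(p['tool_from_camera']); K=p['camera_matrix']
def pj(X):
    c=T[:3,:3]@X+T[:3,3]; q=K@c; return q[:2]/q[2]
def model(v):
    cx,cz,th=v; c=np.array([cx,0,cz]); u=np.array([np.cos(th),0,-np.sin(th)]); w=np.array([np.sin(th),0,np.cos(th)])
    a=np.linspace(0,2*np.pi,181)
    ring=np.array([pj(c+.035*u+.028*(np.cos(t)*w+np.sin(t)*np.array([0,1,0]))) for t in a])
    tip=np.array([pj(c+.062*u+.006*(np.cos(t)*w+np.sin(t)*np.array([0,1,0]))) for t in a])
    return np.array([ring[:,1].min(),ring[:,1].max(),tip[:,1].min(),np.ptp(ring[:,0]),np.ptp(tip[:,0])])
for n,ob in dict(w18=[222,250.8,167,136,29.6],w25=[220.3,259.7,167.9,138.8,30.3],w26=[90+428/3.3,90+568/3.3,90+257/3.3,460/3.3,30.3]).items():
    r=least_squares(lambda v:model(v)-ob,[0,.05,0],x_scale=[.01,.01,.01]); print(n,r.x.round(4),r.fun.round(1))
"
```

```text
w18 [-0.001   0.0503 -0.0136] [-0.2 -0.1  0.3  0.   0.4]
w25 [-0.0014  0.0495  0.0513] [-0.  -0.1  0.1 -0.1  0.7]
w26 [-0.0014  0.0495  0.0708] [-0.1 -0.1  0.2 -0.1  0.9]
```

>>> apply_moves([
  {"offset":[3.5,0.3,1],"rotation":[0,-0.01,0]},
  {"offset":[2,0,0],"rotation":[0,0,0]},
])

```text
time: 33.58
tool_pos: [0.4871, -0.2587, 0.0989]
tool_rot: [-3.139, 0.078, 1.628]
contact_force: [-0.9, 4.3, 0.2]
opening: 0.0554
```

```bash
python3 hold.py
```

```text
D 58.5 lat -0.2 axis z 48.3 rpy [-3.139  0.078  1.628] yawerr -0.0075 F [-0.9  4.3  0.2] op 0.0554 t 33.58
rot [-0.003  0.078 -0.008]
```

>>> apply_moves([
  {"offset":[2,0.3,-1],"rotation":[0,0,0]},
])

```text
time: 33.67
tool_pos: [0.487, -0.2558, 0.0995]
tool_rot: [-3.138, 0.077, 1.629]
contact_force: [-1.3, 2.6, -1.4]
opening: 0.0549
```

```bash
python3 hold.py; python3 -c "
from h import *
p,o,M=shot('w27')"
```

```text
D 61.4 lat -0.1 axis z 48.9 rpy [-3.138  0.077  1.629] yawerr -0.0072 F [-1.3  2.6 -1.4] op 0.0549 t 33.67
rot [-0.004  0.077 -0.007]
```

View pics/w27.png

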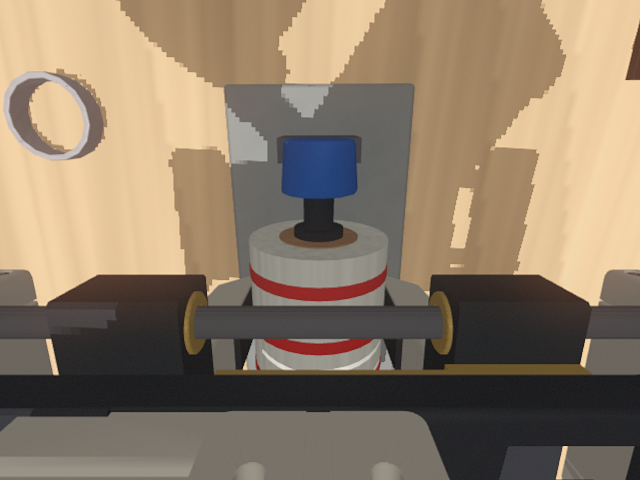

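>>> apply_moves([
  {"offset":[0,0,0],"rotation":[0,0,0]},
  {"offset":[0,0,0],"rotation":[0,0,0]},
  {"offset":[0,0,0],"rotation":[0,0,0]},
  {"offset":[0,0,0],"rotation":[0,0,0]},
], grip=0.2)

```text
time: 34.05
tool_pos: [0.4888, -0.2581, 0.1013]
tool_rot: [3.14, 0.082, 1.628]
contact_force: [0.7, -0.7, 0.3]
opening: 0.0723
```

```bash
python3 hold.py; python3 -c "
from h import *
p,o,M=shot('w28')"
```

```text
D 58.8 lat 1.7 axis z 50.7 rpy [3.14  0.082 1.628] yawerr -0.0074 F [ 0.7 -0.7  0.3] op 0.0723 t 34.05
rot [ 0.001  0.082 -0.007]
```

View pics/w28.png

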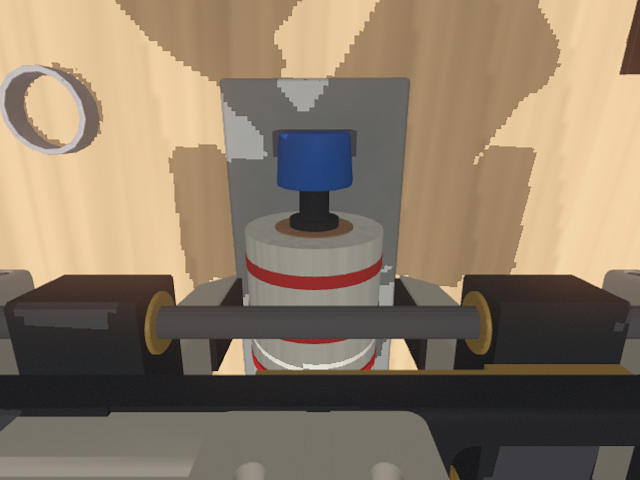

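>>> apply_moves([
  {"offset":[0,0,-15],"rotation":[0,0,0]},
  {"offset":[0,0,-30],"rotation":[0,0,0]},
  {"offset":[0,0,-35],"rotation":[0,0,0]},
  {"offset":[0,0,-35],"rotation":[0,0.04,0]},
  {"offset":[0,0,-35],"rotation":[0,0.04,0]},
  {"offset":[0,0,0],"rotation":[0,0,0]},
], grip=0.1)

```text
time: 34.6
tool_pos: [0.4874, -0.2482, 0.2561]
tool_rot: [-3.141, -0.002, 1.628]
contact_force: [0.2, -1.3, 0.2]
opening: 0.0827
```

```bash
python3 to.py .545 -.10 .25 1.571; python3 -c "
from h import *
p,o,M=shot('w29')
for n in ('scene','side'):
    p=read_camera(n); im=cv2.cvtColor(p['img'],cv2.COLOR_RGB2BGR)
    c=im[220:310,140:260] if n=='scene' else im[270:380,310:440]
    cv2.imwrite(f'pics/{n}29.png',cv2.resize(c,None,fx=5,fy=5,interpolation=2))
    for q in ('roll','stub_tip','pin_tip','core'):
        for r in tip_of(q,p)[:2]: print(n,q,np.round(r['location'],3),round(r['score'],2))
"
```

```text
off [144.7  65.9   6.3] rot [-0.001 -0.002  0.057] pos [ 0.4874 -0.2482  0.2561] rpy [-3.141e+00 -2.000e-03  1.628e+00] F [ 0.2 -1.3  0.2] op 0.0827 t 34.6
scene roll [ 0.486 -0.259  0.047] 0.92
scene roll [0.363 0.161 0.003] 0.58
scene stub_tip [ 0.483 -0.196  0.049] 0.55
scene stub_tip [0.473 0.244 0.002] 0.21
scene pin_tip [ 0.492 -0.322  0.052] 0.42
scene core [ 0.551 -0.042 -0.   ] 0.6
side roll [ 0.492 -0.318  0.05 ] 0.63
side roll [ 0.489 -0.257  0.052] 0.57
side stub_tip [ 0.482 -0.196  0.049] 0.67
side core [ 0.547 -0.037 -0.001] 0.74
side core [0.482 0.306 0.012] 0.34
```

View pics/scene29.png

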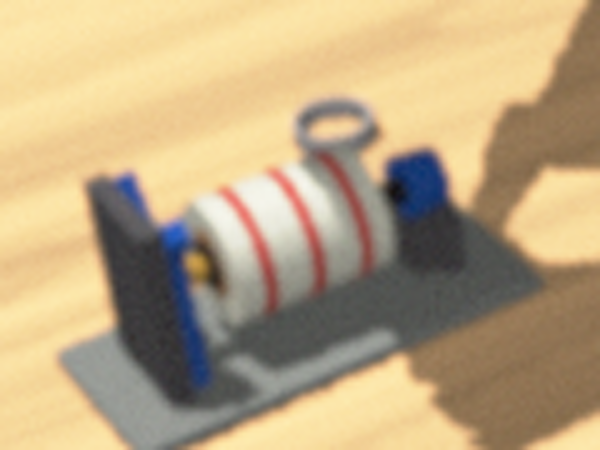

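View pics/side29.png

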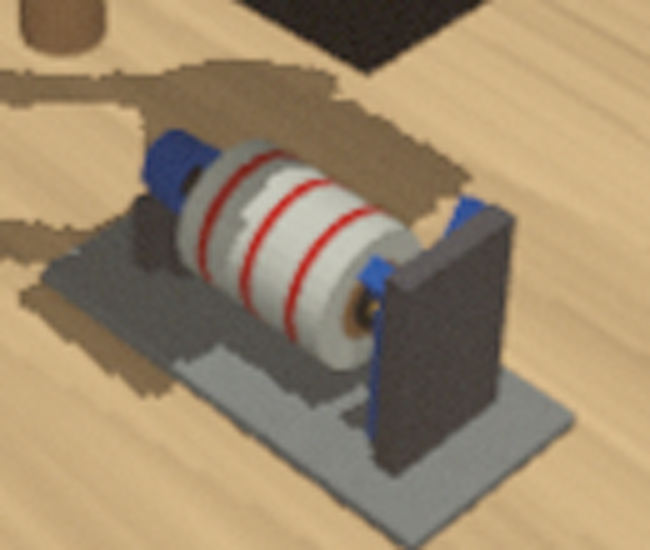

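View pics/w29.png

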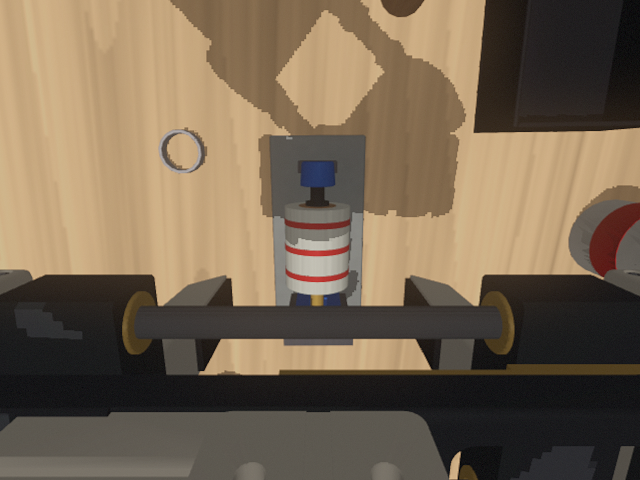

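>>> apply_moves([
  {"offset":[28,13,0],"rotation":[0,0,0]},
  {"offset":[28,13,0],"rotation":[0,0,0]},
  {"offset":[28,13,0],"rotation":[0,0,0]},
  {"offset":[28,13,0],"rotation":[0,0,0]},
  {"offset":[28,13,0],"rotation":[0,0,0.057]},
  {"offset":[0,0,0],"rotation":[0,0,0]},
], grip=0.24)

```text
time: 35.65
tool_pos: [0.5438, -0.0992, 0.2466]
tool_rot: [-3.127, -0.008, 1.562]
contact_force: [-0.2, 0.3, -0.1]
opening: 0.0698
```

```bash
python3 to.py .547 -.040 .15 1.571; python3 -c "
from h import *
p,o,M=shot('w30')"
```

```text
off [58.4  4.1 97. ] rot [-0.014 -0.008 -0.009] pos [ 0.5438 -0.0992  0.2466] rpy [-3.127 -0.008  1.562] F [-0.2  0.3 -0.1] op 0.0698 t 35.65
```

View pics/w30.png

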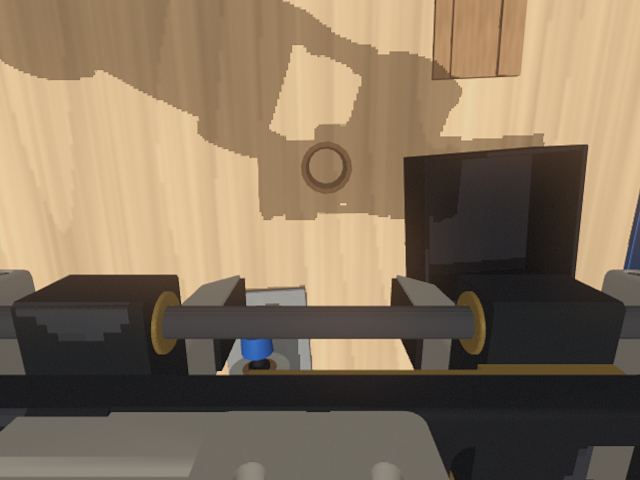

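```bash
python3 -c "
from h import *
p,o,M=load('w30')
print('core',ray(p,M,(326.5,167),.06).round(4), ray(p,M,(302,167),.06).round(4), ray(p,M,(351,167),.06).round(4))
for u in ((405,158),(587,146)): print('bin',ray(p,M,u,.07).round(4))"; python3 to.py .547 -.040 .15 1.571
```

```text
core [ 0.548  -0.0416  0.06  ] [ 0.5289 -0.0414  0.06  ] [ 0.5671 -0.0417  0.06  ]
bin [ 0.6063 -0.0352  0.07  ]
bin [ 0.7387 -0.0278  0.07  ]
off [60.4  4.9 96.8] rot [-0.015 -0.007 -0.006] pos [ 0.5432 -0.1011  0.2465] rpy [-3.127 -0.007  1.565] F [-0.9 -0.3 -0.5] op 0.0699 t 35.7
```

>>> apply_moves([
  {"offset":[20,2,15],"rotation":[-0.015,-0.007,-0.006]},
  {"offset":[20,2,25],"rotation":[0,0,0]},
  {"offset":[18,1,25],"rotation":[0,0,0]},
  {"offset":[0,0,25],"rotation":[0,0,0]},
  {"offset":[0,0,0],"rotation":[0,0,0]},
])

```text
time: 36.12
tool_pos: [0.549, -0.045, 0.1548]
tool_rot: [3.136, 0.005, 1.574]
contact_force: [-1.2, 0.9, 1.0]
opening: 0.0699
```

```bash
python3 to.py .548 -.0416 .092 1.571
```

```text
off [ 3.7 -1.4 62.8] rot [0.006 0.005 0.003] pos [ 0.549  -0.045   0.1548] rpy [3.136 0.005 1.574] F [-1.2  0.9  1. ] op 0.0699 t 36.12
```

>>> apply_moves([
  {"offset":[3.5,-1,15],"rotation":[0.006,0.005,0]},
  {"offset":[0,0,16],"rotation":[0,0,0]},
  {"offset":[0,0,15],"rotation":[0,0,0]},
  {"offset":[0,0,12],"rotation":[0,0,0]},
  {"offset":[0,0,0],"rotation":[0,0,0]},
])

```text
time: 36.53
tool_pos: [0.5492, -0.047, 0.0985]
tool_rot: [3.14, 0.002, 1.573]
contact_force: [-0.6, -0.3, 0.8]
opening: 0.07
```

```bash
python3 to.py .548 -.0416 .092 1.571; python3 -c "
from h import *
p,o,M=shot('w31')"
```

```text
off [ 5.4 -1.2  6.5] rot [0.002 0.002 0.002] pos [ 0.5492 -0.047   0.0985] rpy [3.140e+00 2.000e-03 1.573e+00] F [-0.6 -0.3  0.8] op 0.07 t 36.53
```

View pics/w31.png

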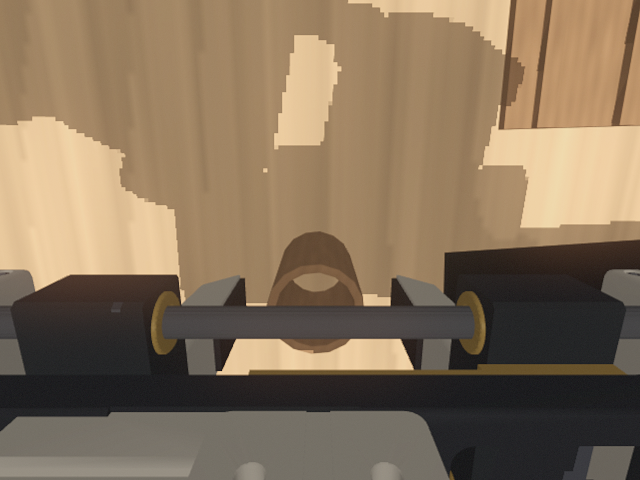

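Centred between the fingers; I'll adjust and close.

>>> apply_moves([
  {"offset":[5,-1,5],"rotation":[0,0,0]},
  {"offset":[0,0,0],"rotation":[0,0,0]},
])

```text
time: 36.75
tool_pos: [0.5498, -0.0436, 0.0966]
tool_rot: [3.135, 0.003, 1.571]
contact_force: [-0.5, 0.7, -1.0]
opening: 0.0695
```

>>> apply_moves([
  {"offset":[0,0,0],"rotation":[0,0,0]},
  {"offset":[0,0,0],"rotation":[0,0,0]},
  {"offset":[0,0,0],"rotation":[0,0,0]},
  {"offset":[0,0,0],"rotation":[0,0,0]},
  {"offset":[0,0,0],"rotation":[0,0,0]},
], grip=1, grip_force=10)

```text
time: 37.17
tool_pos: [0.5513, -0.044, 0.1]
tool_rot: [3.13, 0.004, 1.572]
contact_force: [0.3, -0.2, -0.3]
opening: 0.0409
```

>>> apply_moves([
  {"offset":[0,0,-20],"rotation":[0,0,0]},
  {"offset":[0,0,-30],"rotation":[0,0,0]},
  {"offset":[0,0,-35],"rotation":[0,0,0]},
  {"offset":[0,0,-20],"rotation":[0,0,0]},
  {"offset":[0,0,0],"rotation":[0,0,0]},
])

```text
time: 37.58
tool_pos: [0.5489, -0.0431, 0.2075]
tool_rot: [3.136, 0.003, 1.572]
contact_force: [0.9, -0.1, 0.3]
opening: 0.039
```

```bash
python3 to.py .684 -.092 .2 1.571
```

```text
off [-49.  135.    8.4] rot [0.006 0.003 0.001] pos [ 0.5489 -0.0431  0.2075] rpy [3.136e+00 3.000e-03 1.572e+00] F [ 0.9 -0.1  0.3] op 0.039 t 37.58
```

>>> apply_moves([
  {"offset":[-12,34,0],"rotation":[0,0,0]},
  {"offset":[-12,34,0],"rotation":[0,0,0]},
  {"offset":[-12,34,0],"rotation":[0,0,0]},
  {"offset":[-12,32,0],"rotation":[0,0,0]},
  {"offset":[0,0,0],"rotation":[0,0,0]},
])

```text
time: 38.0
tool_pos: [0.6828, -0.0907, 0.204]
tool_rot: [-3.14, 0.001, 1.574]
contact_force: [-1.4, 0.2, -0.1]
opening: 0.0386
```

```bash
python3 to.py .684 -.092 .145 1.571; python3 -c "
from h import *
p,o,M=shot('w32')
p=read_camera('side'); save(p,'side32')"
```

```text
off [-1.2  1.3 59. ] rot [-0.002  0.001  0.003] pos [ 0.6828 -0.0907  0.204 ] rpy [-3.140e+00  1.000e-03  1.574e+00] F [-1.4  0.2 -0.1] op 0.0386 t 38.0
```

View pics/side32.png

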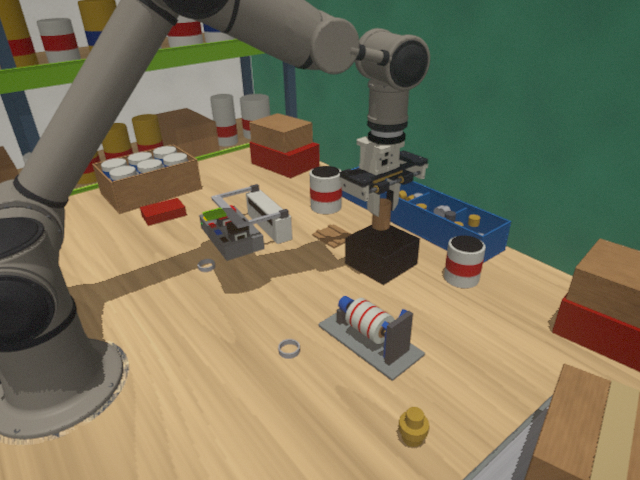

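View pics/w32.png

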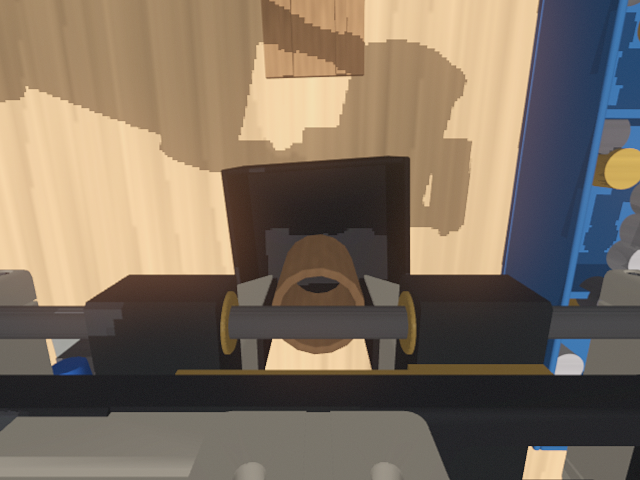

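>>> apply_moves([
  {"offset":[-1,1,15],"rotation":[0,0,0]},
  {"offset":[0,0,18],"rotation":[0,0,0]},
  {"offset":[0,0,18],"rotation":[0,0,0]},
  {"offset":[0,0,8],"rotation":[0,0,0]},
  {"offset":[0,0,0],"rotation":[0,0,0]},
])

```text
time: 38.52
tool_pos: [0.6746, -0.0872, 0.1421]
tool_rot: [-3.13, -0.002, 1.576]
contact_force: [-0.0, -1.0, -0.2]
opening: 0.0389
```

>>> apply_moves([
  {"offset":[0,0,0],"rotation":[0,0,0]},
  {"offset":[0,0,0],"rotation":[0,0,0]},
  {"offset":[0,0,0],"rotation":[0,0,0]},
  {"offset":[0,0,0],"rotation":[0,0,0]},
], grip=0.25)

```text
time: 38.85
tool_pos: [0.674, -0.0863, 0.145]
tool_rot: [-3.132, -0.001, 1.577]
contact_force: [0.5, -0.4, -0.2]
opening: 0.061
```

>>> apply_moves([
  {"offset":[0,0,-20],"rotation":[0,0,0]},
  {"offset":[-20,0,-35],"rotation":[0,0,0]},
  {"offset":[-30,0,-35],"rotation":[0,0,0]},
  {"offset":[-30,0,-35],"rotation":[0,0,0]},
  {"offset":[0,0,0],"rotation":[0,0,0]},
])

```text
time: 39.27
tool_pos: [0.6755, -0.1639, 0.2729]
tool_rot: [-3.132, -0.0, 1.582]
contact_force: [1.0, -0.2, 0.8]
opening: 0.0687
```

```bash
python3 -c "
from h import *
p,o,M=shot('w33'); print(o['tool_pos'],o['time'])
for n in ('scene','side'):
    p=read_camera(n); save(p,n+'33')
    for q in ('core','latch_handle','tank_black','tank_red','stub_tip','pin_tip','roll'):
        for r in tip_of(q,p)[:1]: print(n,q,np.round(r['location'],3),round(r['score'],2))
"
```

```text
[ 0.6755278  -0.16393383  0.27293966] 39.2667
scene core [ 0.669 -0.081  0.007] 0.76
scene latch_handle [0.424 0.247 0.084] 0.74
scene tank_black [0.468 0.18  0.012] 0.73
scene stub_tip [ 0.481 -0.197  0.05 ] 0.63
scene pin_tip [ 0.485 -0.202  0.05 ] 0.6
scene roll [ 0.492 -0.257  0.051] 0.75
side core [ 0.67  -0.081  0.002] 0.75
side latch_handle [0.43  0.247 0.088] 0.74
side tank_black [0.464 0.182 0.012] 0.64
side tank_red [0.473 0.265 0.008] 0.43
side stub_tip [ 0.484 -0.195  0.047] 0.71
side roll [ 0.487 -0.255  0.048] 0.72
```

View pics/w33.png

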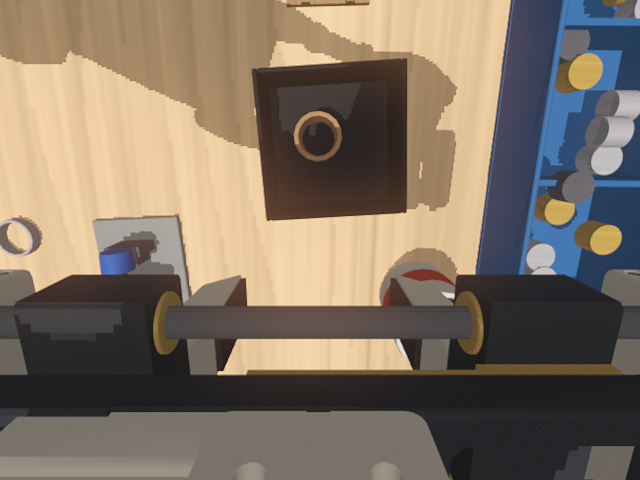

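View pics/scene33.png

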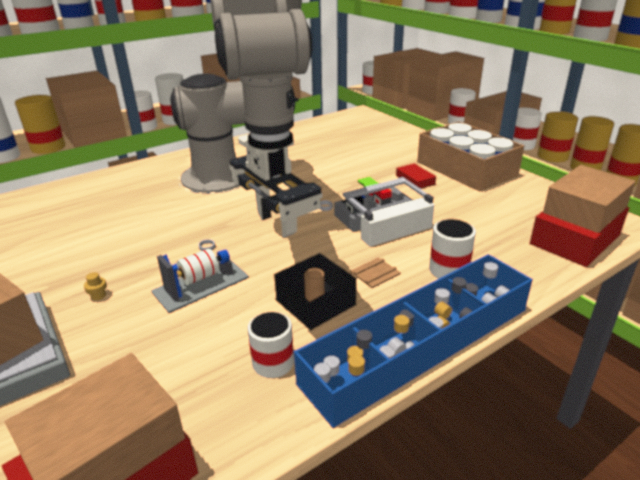

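View pics/side33.png

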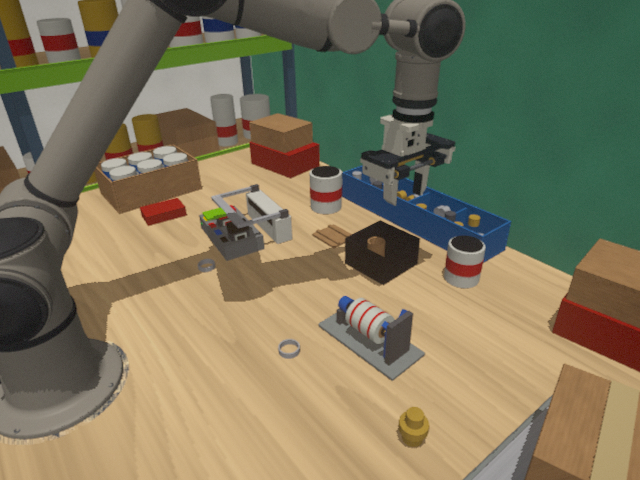

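All steps check out: the core stands in the bin, the latch is down, and the spindle spans both cups. Handing in.

```bash
python3 -c "
from h import *
print(hand_in())"
```

```text
the job is handed in; nothing more can be done
None
```

The job is done and handed in at about 40 s on the robot's clock; `hand_in()` gave no verdict.

- **Tanks:** Only the black and red tanks were on the bench. Both stand in their own pockets. The last look put the black tank's base at 12 mm height and the red one's at 8 mm, against a nominal 12 mm, within the network's error.
- **Latch:** It was swung down after the tanks, to a hard stop with the gripper pressing at up to about 32 N. The handle last read 84–88 mm high, against about 85.5 mm nominal for shut.
- **Roll:** The spindle sits in the holder, brass pin in the open cup and black stub in the round cup. The stub tip reads within about 3 mm of the round cup's seat. The first attempt to push the stub in failed: the roll had tilted in the grip, and the stub hit the cup's mouth with about 23 N. I backed off, tilted the tool to compensate, and it went in.
- **Core:** It stands inside the black bin.
- **Bystanders:** The filters, clamps, red carton and coupling look unmoved in the last pictures.

Two network readings disagreed. The scene camera placed the pin tip near the round cup, which I took as a false detection because the pictures show the pin in the open cup. The scene camera also reported no red tank at the end, but the side camera and the earlier pictures show it in its pocket.

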